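Sweep the offcuts off the moulder table into the scrap box

ROBOT

A 6-joint arm with a two-finger parallel gripper is mounted at the origin on the work surface. World frame = base frame: x ahead of the robot, y to its left, z up, the work surface at z = 0. Lengths are in m, angles in degrees, forces in N, time in s.
With the tool pointing down it reaches from about 0.225 to 0.725 m from the base axis. Payload 3.1 kg.
Tool frame: the origin (TCP) lies on the centre line of the jaws, within the pads' length; the fingertips stand 19 mm ahead of it and the grasp point (between the pads) is the TCP; y points along the fingers, z is the direction in which the jaws open and shut, and the axes are right-handed (so a half turn about y gives the same grasp; the last joint's range is limited). The gripper opens to 85 mm and grips with 20 to 120 N. Pads are 22 mm wide; open, the fingers measure 114 mm over their backs; the gripper's body (76 mm by 85 mm) begins 54 mm behind the grasp point. The pads swing forward as they close: fully open they stand 13 mm farther back than shut.
Start: joints at [67.391, 2.75, 5.684, 92.934, 0, 82.678], TCP at [0.138, 0.506, 0.221] pointing down, gripper open.
Joint ranges: [-166.93, 166.93], [-56.73, 111.36], [-69.38, 81.34], [-121.58, 131.49], [-85.45, 84.26], [-180, 180]. Speed limits (degrees/s): [159.86, 159.86, 180, 180, 180, 180].

INTERFACE

Orientations are given as a 3x3 rotation matrix whose columns are the frame's x, y, z axes.
In Python, from bench import env, viewer, finder gives the robot as it stands.
- The arm moves only by the tool apply_moves, never from a script. Its argument "moves" is a list of rows, each an object of numbers: "tx", "ty", "tz": the shift along the world's x, y, z in m; "wx", "wy", "wz": the turn, a rotation vector about the world's x, y, z in degrees. A call has 1 to 20 rows; each row shifts and turns the commanded pose from where the row before left it; what a row does not reach is not made up. A row lasts 1/10 s, in which the tool goes at most 50 mm and 8.59 degrees, less where a joint would pass 70% of its speed; a pose out of reach is approached as far as the arm can. A call with a gripper value outside its range is refused whole. "jaw" is the gripper's target within -1 to 1 (fully open at 1, half-way at 0, shut at -1), set as the call begins (left out, the last holds). The fingers move at their own pace and stop on an object; "force" is the grip in N (left out, the last holds). Time passes only in rows, so rows that do not move let the fingers close. It gives the time, the measured TCP pose, the force and the opening at its end, in the units of the state.
- env.sense(): the state, without advancing time (a new reading comes with each control period).
- viewer.capture(name): name is "scene" or "top" or "wrist"; returns the picture (420x560x3 uint8, red, green, blue); there is no depth.
- viewer.calibration(name): a dict with "K" (3x3 intrinsics, pixels), "extrinsics" (4x4, takes a point from camera to world coordinates). Camera axes: x right, y down, z forward; pixel columns grow to the right and rows downward; lengths in m; the calibration is good to about 2 mm. A picture is of the moment at which its call begins: read the wrist's pose just before it. calibration takes no time and is no camera call; for the wrist camera it gives the pose at the moment of the call.
- env.finish_job(): hands the job in, once; it reports no verdict.
Trained networks look in the newest picture that a camera, given by its name, has taken for a name from the list of things; names that differ only in an ending like _2 or _b are one class to them, and where a whole thing is asked for, a point or a joint stands for the part that bears it (a point fixed in the world has none). Each returns a list of dicts, best first, with "conf" (0 to 1); they miss things now and then, are a little off and sometimes report something else, mostly with a low value. They report only what shows in the picture. A call takes as long as a camera call. They do not tell look-alikes from the thing itself.
- finder.silhouettes(camera, label): "mask" (420x560 bool, what is visible of it) and "uv" ([column, row] in pixels, amid what is visible of it).
- finder.landmark_of(camera, label): "uv" ([column, row] in pixels: a listed point, or the origin of a listed thing).
The state is a dict: "clock": time; "joints": joint angles; "joint_velocities": joint speeds; "joint_torque": joint torques, N m; "ee_pos": TCP position; "eef_rot": TCP orientation; "force": force on the tool from outside, world axes, zero at the start; "torque": the same for the moment, N m; "finger_gap": opening from 0.0 (shut) to 1.0 (fully open).
Only numpy, scipy, OpenCV 4.12 (cv2) and the standard library are available. Lean on these libraries where they do the work, as an engineer would, in place of code of your own. Each camera call takes 0.05 s, during which the arm holds its last target. There are 200 camera calls.

TASK

The spindle moulder has stopped: clear its table by sweeping the three wooden offcuts along the table and off its left-hand end, so that all three drop into the blue scrap box hung there. Slide them with your fingers, gently, and never pinch, lift or carry them; leave the collars, the spanner and the insert ring where they lie.

Things in the scene. Friction and masses are not known exactly. Their poses are not given: they have to be found in the camera images.
- offcut_a: pale wooden offcut, 64 mm long (its x) by 42 mm wide (its y), 24 mm high: a 14 mm thick base of full size, with a 26 mm wide, 10 mm high ridge along its +y side. Loose on the table, 35 to 70 g. Origin at the centre of the underside, z up
- offcut_b: dark brown wooden offcut, 56 mm long (its x) by 48 mm wide (its y), 22 mm high: a 12 mm thick base of full size, with a 30 mm wide, 10 mm high ridge along its +y side. Loose on the table, 35 to 70 g. Origin at the centre of the underside, z up
- offcut_c: mid-brown wooden offcut, 72 mm long (its x) by 36 mm wide (its y), 26 mm high: a 14 mm thick base of full size, with a 20 mm wide, 12 mm high ridge along its +y side. Loose on the table, 35 to 70 g. Origin at the centre of the underside, z up
- scrap_box: blue open-topped steel box, 260 mm along x, 170 mm along y, 160 mm high, walls 4 mm, fixed to the left (+y) end of the table with its rim 8 mm below the table top, so that things pushed over the table's edge in front of it drop in. Where it hangs along the edge (x) differs from time to time. Origin at the centre of its underside; axes parallel to the world's
- box_lip (a point): point on the left end edge of the table (a straight edge along x), at table-top height, at the middle of the box's 252 mm wide mouth; the mouth begins 5 mm beyond this edge and is 162 mm deep in +y
- fence_face (a point): point at the foot of the moulder's fence, on its face towards the robot: an upright aluminium face along y, 62 mm high, standing on the table beyond the work and running the table's length except for a gap at the cutter; an orange hood 158 mm high stands behind it. Fixed; how far out it stands (x) differs from time to time
- collar: steel spindle collar, a ring 48 mm across and 30 mm high with a 31 mm hole, standing loose on the table among the offcuts. To be left alone. Origin at the centre of its underside
- spanner: steel spanner 200 mm long, lying loose on the table. To be left alone. Origin at the middle of its length; its length is along its x
- insert_ring: steel table insert ring, 170 mm across and 12 mm high with a 100 mm hole, lying loose on the table. To be left alone. Origin at the centre of its underside
- collar_small: brass collar, 44 mm across and 20 mm high, standing on the table inside the hole of the insert ring. To be left alone. Origin at the centre of its underside
Mind the look-alikes: they are no part of the job. What is meant by the offcut_b is not orange, and is the smaller of those in its own colour.

How it is judged:
By the outcome, as a careful person would: the job done as asked, in the order asked, and still so for the second after the job is handed in, with the robot touching nothing.
It also fails if it takes over 70 s, if anything falls off the work surface, if the arm or the gripper's body presses on something with over 40 N, if the wrist force passes 120 N, or if a joint passes its speed limit or range.

## Working session

There is one attempt and no reset: what is moved stays moved. The work goes in short steps, Python scripts to look and compute and a tool call to move; the robot and the scene stay as the last step left them, time stands still between calls to the robot, and variables do not carry over. Pictures are saved under pics/ and viewed, about 8 in all and at most 12, crops included, and the job is handed in when it is done.

Besides the shell and the picture viewer there is one more tool, called after "Call:" as a command line: name --argument value ..., lists and objects as JSON in quotes. apply_moves: Moves the arm, as the interface text tells. Its arguments: {"type":"object","properties":{"moves":{"type":"array","items":{"type":"object","properties":{"tx":{"type":"number"},"ty":{"type":"number"},"tz":{"type":"number"},"wx":{"type":"number"},"wy":{"type":"number"},"wz":{"type":"number"}}}},"jaw":{"type":"number"},"force":{"type":"number"}},"required":["moves"]}

```bash
mkdir -p pics; ls; cat > h.py <<'E'
import numpy as np, cv2
from bench import env, viewer, finder
def ray(cam,uv,z):
    c=viewer.calibration(cam);K=np.array(c["K"]);T=np.array(c["extrinsics"])
    d=T[:3,:3]@np.linalg.solve(K,[uv[0],uv[1],1.]);o=T[:3,3]
    return o+d*(z-o[2])/d[2]
def pix(cam,p):
    c=viewer.calibration(cam);K=np.array(c["K"]);T=np.linalg.inv(np.array(c["extrinsics"]))
    q=K@(T[:3,:3]@np.array(p)+T[:3,3]);return q[:2]/q[2]
def save(im,n): cv2.imwrite(f"pics/{n}.png",im[:,:,::-1])
E
python3 - <<'E'
from h import *
s=env.sense();print({k:np.round(v,3).tolist() for k,v in s.items()})
for c in["top","scene"]:
    im=viewer.capture(c);save(im,c+"0")
    print(c,np.round(viewer.calibration(c)["extrinsics"],3).tolist(),np.array(viewer.calibration(c)["K"])[0])
    for l,z in[("offcut_a",0),("collar",0),("spanner",0),("insert_ring",0),("box_lip",0),("fence_face",0),("collar_small",0),("scrap_box",-.168)]:
        for r in finder.landmark_of(c,l)[:7]: print(l,round(r["conf"],2),np.round(r["uv"]),ray(c,r["uv"],z).round(3))
E
```

```text
pics
{'clock': 0.0, 'joints': [67.39, 2.791, 5.592, 92.934, -0.001, 82.676], 'joint_velocities': [0.093, -0.099, 0.072, -0.051, -0.027, 0.089], 'joint_torque': [0.002, -33.878, 32.002, 0.02, 0.0, -0.0], 'ee_pos': [0.138, 0.506, 0.219], 'eef_rot': [[0.965, -0.001, 0.264], [-0.264, -0.002, 0.965], [-0.0, -1.0, -0.002]], 'force': [0.086, -1.133, 0.858], 'torque': [0.053, 0.017, -0.056], 'finger_gap': 1.0}
top [[-0.079, -0.972, 0.219, 0.285], [-0.997, 0.078, -0.015, -0.055], [-0.003, -0.22, -0.976, 0.995], [0.0, 0.0, 0.0, 1.0]] [394.5600847    0.         282.14458653]
offcut_a 0.93 [201. 240.] [0.434 0.143 0.   ]
offcut_a 0.92 [285. 225.] [ 0.454 -0.074  0.   ]
offcut_a 0.85 [304. 273.] [ 0.331 -0.109  0.   ]
offcut_a 0.76 [220. 282.] [0.324 0.099 0.   ]
offcut_a 0.62 [277. 171.] [ 0.601 -0.062  0.   ]
collar 0.54 [204. 178.] [0.595 0.128 0.   ]
spanner 0.73 [368. 204.] [ 0.493 -0.291  0.   ]
box_lip 0.73 [130. 210.] [0.527 0.323 0.   ]
box_lip 0.19 [247. 128.] [0.728 0.008 0.   ]
fence_face 0.57 [248. 130.] [0.723 0.005 0.   ]
collar_small 0.62 [461. 239.] [ 0.383 -0.514  0.   ]
scrap_box 0.93 [127. 221.] [ 0.533  0.396 -0.168]
scene [[0.687, 0.477, -0.548, 1.202], [0.726, -0.467, 0.505, -0.678], [-0.015, -0.745, -0.667, 0.803], [0.0, 0.0, 0.0, 1.0]] [468.4614654    0.         277.29806129]
offcut_a 0.94 [294. 226.] [ 0.597 -0.064  0.   ]
offcut_a 0.87 [301. 168.] [0.435 0.126 0.   ]
offcut_a 0.84 [269. 157.] [0.326 0.099 0.   ]
offcut_a 0.68 [216. 185.] [ 0.326 -0.101  0.   ]
offcut_a 0.62 [345. 198.] [0.613 0.113 0.   ]
collar 0.56 [347. 198.] [0.616 0.118 0.   ]
insert_ring 0.7 [ 90. 277.] [ 0.393 -0.513  0.   ]
box_lip 0.9 [369. 156.] [0.535 0.314 0.   ]
fence_face 0.94 [349. 235.] [0.713 0.01  0.   ]
collar_small 0.72 [ 90. 277.] [ 0.392 -0.514  0.   ]
```

```bash
python3 -c "
import cv2
a=cv2.imread('pics/top0.png')[100:330,90:420];cv2.imwrite('pics/top0c.png',cv2.resize(a,None,fx=2.4,fy=2.4,interpolation=2))"
```

```text
(no output)
```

View pics/top0c.png

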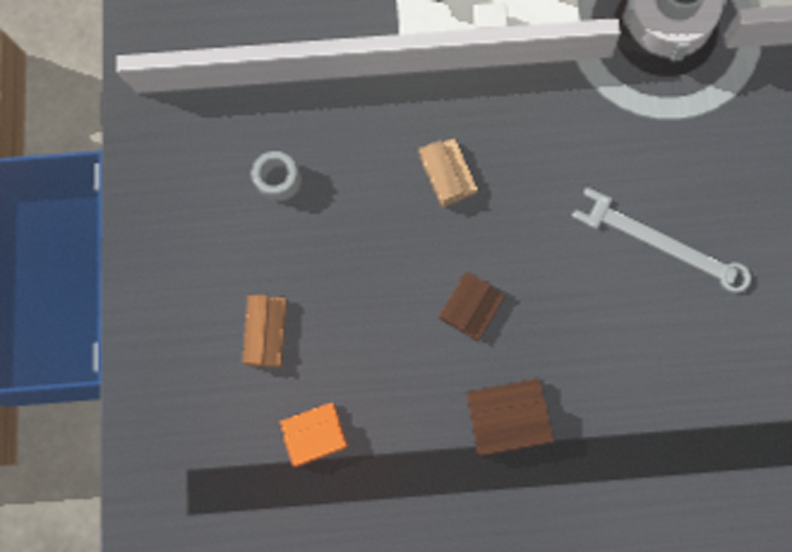

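View pics/scene0.png

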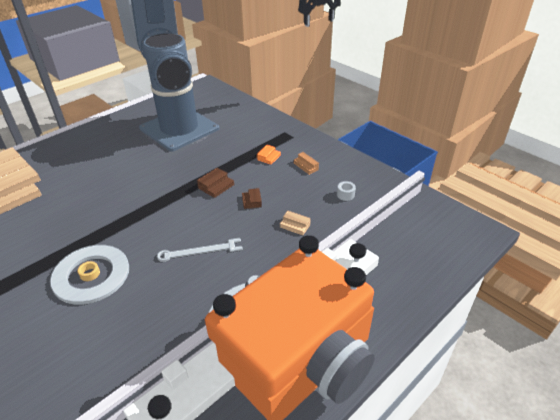

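Top picture: candidates are the pale offcut at (277,171) = a, the small dark brown one at (285,225) = b, and the mid-brown one at (201,238) = c. The look-alikes are the large dark brown block at (302,273) and the orange one at (221,281). The collar is at (204,173), level with a on the way to the box. Next I'll measure outlines.

```bash
cat >> h.py <<'E'
def blobs(cam,labels=("offcut_a",),z=.02):
    im=viewer.capture(cam)
    for l in labels:
        for r in finder.silhouettes(cam,l):
            if r["conf"]<.3: continue
            v,u=np.nonzero(r["mask"])
            P=np.array([ray(cam,(a,b),z)[:2] for a,b in zip(u,v)][::1],np.float32)
            (c,wh,an)=cv2.minAreaRect(P*1000)
            print(l,round(r["conf"],2),np.round(r["uv"]),"rgb",im[r["mask"]].mean(0).round(),"xy",np.round(c),"size",np.round(wh),"ang",round(an),"x",(P[:,0].min()*1e3).round(),(P[:,0].max()*1e3).round(),"y",(P[:,1].min()*1e3).round(),(P[:,1].max()*1e3).round())
    return im
E
python3 - <<'E'
from h import *
blobs("top",("offcut_a","collar","spanner"))
# rim of box / table edge from crop
for n,p,z in[("rim far",(42,155),-.008),("rim near",(42,400),-.008),("edge",(102,300),0),("edge",(102,100),0)]:
    print(n,ray("top",(90+p[0]/2.4,100+p[1]/2.4),z).round(3))
im=viewer.capture("scene")
print([ (round(r["conf"],2),ray("scene",r["uv"],0).round(3)) for r in finder.landmark_of("scene","box_lip")])
E
```

```text
offcut_a 0.96 [276. 168.] rgb [190. 155. 119.] xy [596. -61.] size [69. 42.] ang 18 x 559.0 629.0 y -88.0 -34.0
offcut_a 0.89 [304. 273.] rgb [106.  75.  59.] xy [ 329. -105.] size [66. 78.] ang 6 x 295.0 364.0 y -146.0 -64.0
offcut_a 0.79 [199. 239.] rgb [155. 112.  80.] xy [437. 140.] size [41. 73.] ang 84 x 400.0 474.0 y 117.0 162.0
offcut_a 0.62 [220. 284.] rgb [229. 138.  73.] xy [328.  96.] size [48. 60.] ang 16 x 299.0 357.0 y 62.0 127.0
offcut_a 0.59 [285. 226.] rgb [97. 72. 60.] xy [447. -76.] size [51. 59.] ang 52 x 413.0 480.0 y -108.0 -44.0
collar 0.75 [204. 178.] rgb [139. 143. 142.] xy [604. 122.] size [54. 46.] ang 41 x 578.0 631.0 y 97.0 148.0
spanner 0.94 [367. 202.] rgb [171. 176. 175.] xy [ 497. -282.] size [196.  36.] ang 58 x 439.0 561.0 y -368.0 -192.0
rim far [ 0.657  0.386 -0.008]
rim near [ 0.386  0.381 -0.008]
edge [0.486 0.316 0.   ]
edge [0.713 0.317 0.   ]
[(0.95, array([0.533, 0.327, 0.   ]))]
```

Call:
apply_moves --jaw -0.4 --moves '[{"tx": 0.018,"ty": -0.026,"tz": -0.008,"wz": 6},{"tx": 0.018,"ty": -0.026,"tz": -0.008,"wz": 6},{"tx": 0.018,"ty": -0.026,"tz": -0.008,"wz": 6},{"tx": 0.018,"ty": -0.026,"tz": -0.008,"wz": 6},{"tx": 0.018,"ty": -0.026,"tz": -0.008,"wz": 6},{"tx": 0.018,"ty": -0.026,"tz": -0.008,"wz": 6},{"tx": 0.018,"ty": -0.026,"tz": -0.008,"wz": 6},{"tx": 0.018,"ty": -0.026,"tz": -0.008,"wz": 6},{"tx": 0.018,"ty": -0.026,"tz": -0.008,"wz": 6},{"tx": 0.018,"ty": -0.026,"tz": -0.008,"wz": 6},{"tx": 0.018,"ty": -0.026,"tz": -0.008,"wz": 6},{"tx": 0.018,"ty": -0.026,"tz": -0.008,"wz": 6},{"tx": 0.018,"ty": -0.026,"tz": -0.008,"wz": 6},{"tx": 0.018,"ty": -0.026,"tz": -0.008,"wz": 6},{"tx": 0.018,"ty": -0.026,"tz": -0.008,"wz": 6},{"tx": 0.016,"ty": -0.024}]'

```text
invalid input
```

Call:
apply_moves --jaw -0.4 --force 20 --moves '[{"tx": 0.018,"ty": -0.026,"tz": -0.008,"wx": 0,"wy": 0,"wz": 6},{"tx": 0.018,"ty": -0.026,"tz": -0.008,"wx": 0,"wy": 0,"wz": 6}]'

```text
clock: 1.4
ee_pos: [0.1746, 0.4544, 0.2045]
eef_rot: [[0.999, 0.0, 0.051], [-0.051, 0.001, 0.999], [0.0, -1.0, 0.001]]
force: [1.0, -0.3, 0.2]
finger_gap: 0.693
```

Call:
apply_moves --jaw -0.4 --force 20 --moves '[{"tx": 0.018,"ty": -0.026,"tz": -0.008,"wx": 0,"wy": 0,"wz": 6},{"tx": 0.018,"ty": -0.026,"tz": -0.008,"wx": 0,"wy": 0,"wz": 6},{"tx": 0.018,"ty": -0.026,"tz": -0.008,"wx": 0,"wy": 0,"wz": 6},{"tx": 0.018,"ty": -0.026,"tz": -0.008,"wx": 0,"wy": 0,"wz": 6},{"tx": 0.018,"ty": -0.026,"tz": -0.008,"wx": 0,"wy": 0,"wz": 6},{"tx": 0.018,"ty": -0.026,"tz": -0.008,"wx": 0,"wy": 0,"wz": 6},{"tx": 0.018,"ty": -0.026,"tz": -0.008,"wx": 0,"wy": 0,"wz": 6},{"tx": 0.018,"ty": -0.026,"tz": -0.008,"wx": 0,"wy": 0,"wz": 6},{"tx": 0.018,"ty": -0.026,"tz": -0.008,"wx": 0,"wy": 0,"wz": 6},{"tx": 0.018,"ty": -0.026,"tz": -0.008,"wx": 0,"wy": 0,"wz": 6},{"tx": 0.018,"ty": -0.026,"tz": -0.008,"wx": 0,"wy": 0,"wz": 6},{"tx": 0.018,"ty": -0.026,"tz": -0.008,"wx": 0,"wy": 0,"wz": 6},{"tx": 0.018,"ty": -0.026,"tz": -0.008,"wx": 0,"wy": 0,"wz": 6},{"tx": 0.016,"ty": -0.024,"tz": 0,"wx": 0,"wy": 0,"wz": 0},{"tx": 0,"ty": 0,"tz": 0,"wx": 0,"wy": 0,"wz": 0}]'

```text
clock: 2.9
ee_pos: [0.4259, 0.0899, 0.1004]
eef_rot: [[0.268, 0.001, -0.963], [0.963, -0.001, 0.268], [-0.001, -1.0, -0.001]]
force: [-0.3, -0.3, -0.0]
finger_gap: 0.3
```

Call:
apply_moves --moves '[{"tx": 0,"ty": 0,"tz": -0.03,"wx": 0,"wy": 0,"wz": 0},{"tx": 0,"ty": 0,"tz": -0.02,"wx": 0,"wy": 0,"wz": 0},{"tx": 0,"ty": 0,"tz": 0,"wx": 0,"wy": 0,"wz": 0}]' --jaw -0.4 --force 20

```text
clock: 3.2
ee_pos: [0.4212, 0.0927, 0.0476]
eef_rot: [[0.263, -0.007, -0.965], [0.965, -0.0, 0.263], [-0.002, -1.0, 0.007]]
force: [-0.3, -0.2, 0.4]
finger_gap: 0.299
```

```bash
python3 - <<'E'
from h import *
print(env.sense()["ee_pos"])
w=viewer.capture("wrist"); s=viewer.capture("scene")[100:240,190:376]
save(np.vstack([cv2.resize(w,(400,300)),cv2.resize(s,(400,300),interpolation=2)]),"w1")
print(pix("scene",[.426,.09,.03]),pix("scene",[.426,.09,.0]))
E
```

```text
[0.42116787 0.09267783 0.04761118]
[289.99087381 163.37228486] [289.9594816  171.93324793]
```

View pics/w1.png

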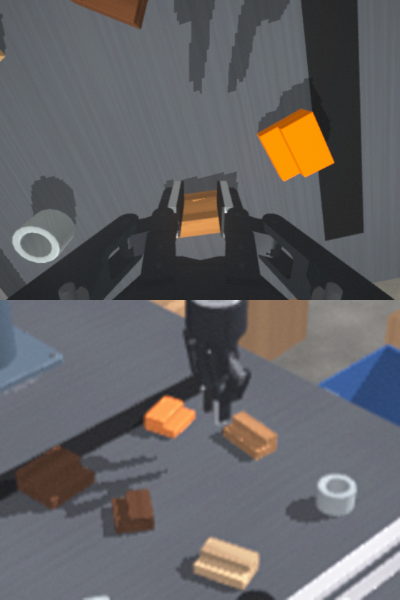

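The fingers stand just behind offcut_c, clear of the orange block. I'll lower them and start the sweep.

Call:
apply_moves --moves '[{"tx": 0,"ty": 0,"tz": -0.012,"wx": 0,"wy": 0,"wz": 0},{"tx": 0,"ty": 0,"tz": -0.006,"wx": 0,"wy": 0,"wz": 0},{"tx": 0,"ty": 0,"tz": -0.004,"wx": 0,"wy": 0,"wz": 0},{"tx": 0,"ty": 0,"tz": 0,"wx": 0,"wy": 0,"wz": 0}]' --jaw -0.4 --force 20

```text
clock: 3.7
ee_pos: [0.4239, 0.0924, 0.028]
eef_rot: [[0.264, -0.001, -0.965], [0.965, -0.0, 0.264], [-0.0, -1.0, 0.001]]
force: [-0.0, 0.1, -1.0]
finger_gap: 0.299
```

Call:
apply_moves --moves '[{"tx": 0.0026,"ty": 0.0097,"tz": 0,"wx": 0,"wy": 0,"wz": 0},{"tx": 0.0026,"ty": 0.0097,"tz": 0,"wx": 0,"wy": 0,"wz": 0},{"tx": 0.0026,"ty": 0.0097,"tz": 0,"wx": 0,"wy": 0,"wz": 0},{"tx": 0.0026,"ty": 0.0097,"tz": 0,"wx": 0,"wy": 0,"wz": 0},{"tx": 0.0026,"ty": 0.0097,"tz": 0,"wx": 0,"wy": 0,"wz": 0},{"tx": 0.0026,"ty": 0.0097,"tz": 0,"wx": 0,"wy": 0,"wz": 0},{"tx": 0.0026,"ty": 0.0097,"tz": 0,"wx": 0,"wy": 0,"wz": 0},{"tx": 0.0026,"ty": 0.0097,"tz": 0,"wx": 0,"wy": 0,"wz": 0}]' --jaw -0.4 --force 20

```text
clock: 4.5
ee_pos: [0.4454, 0.1709, 0.0286]
eef_rot: [[0.263, -0.0, -0.965], [0.965, -0.0, 0.263], [-0.0, -1.0, 0.0]]
force: [-0.0, 0.5, -0.1]
finger_gap: 0.302
```

```bash
python3 - <<'E'
from h import *
im=blobs("scene")
print(env.sense()["force"])
save(cv2.resize(im[80:250,180:430],(750,510),interpolation=2),"s2")
E
```

```text
offcut_a 0.88 [251. 202.] rgb [98. 68. 54.] xy [458. -82.] size [45. 78.] ang 54 x 426.0 499.0 y -118.0 -44.0
offcut_a 0.84 [304. 163.] rgb [158. 114.  82.] xy [445. 133.] size [52. 97.] ang 79 x 401.0 492.0 y 101.0 165.0
offcut_a 0.81 [268. 154.] rgb [218. 138.  79.] xy [337.  87.] size [70. 90.] ang 18 x 297.0 382.0 y 44.0 127.0
offcut_a 0.68 [294. 224.] rgb [198. 166. 132.] xy [604. -68.] size [74. 63.] ang 19 x 562.0 646.0 y -104.0 -31.0
offcut_a 0.62 [218. 181.] rgb [82. 59. 47.] xy [ 336. -106.] size [98. 98.] ang 6 x 284.0 388.0 y -156.0 -60.0
[ 0.09726903 -0.40486942 -0.2917339 ]
```

View pics/s2.png

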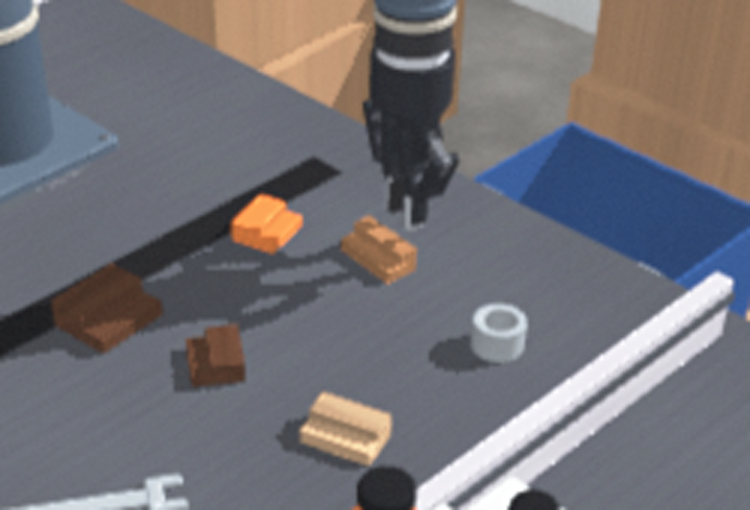

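```bash
python3 - <<'E'
from h import *
for z in(.0,.01,.02,.03,.04): print(z,pix("scene",[.445,.171,z]),pix("scene",[.421,.093,z+.0]))
im=viewer.capture("scene")
save(cv2.resize(im[100:190,260:360],(800,720),interpolation=2)[:600],"s3")
E
```

```text
0.0 [314.10607515 163.16839806] [289.48452071 170.7645164 ]
0.01 [314.23361223 160.3632171 ] [289.49249363 167.94237815]
0.02 [314.3623956  157.53062381] [289.50054598 165.09212231]
0.03 [314.49244363 154.67021441] [289.50867896 162.21332657]
0.04 [314.62377504 151.78157714] [289.51689379 159.30556009]
```

View pics/s3.png

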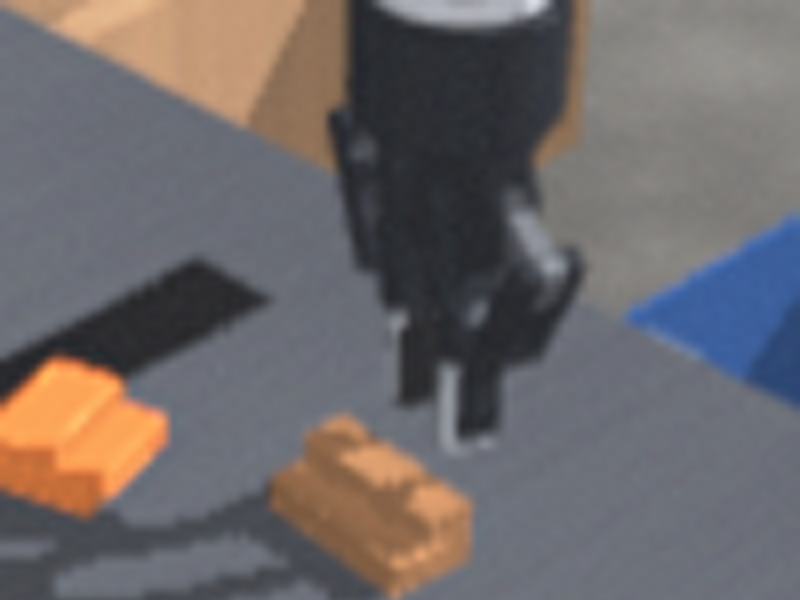

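```bash
python3 - <<'E'
from h import *
for z in(0,.01,.02,.03): print(z,pix("scene",[.464,.166,z]).round(1),pix("scene",[.426,.176,z]).round(1))
print(env.sense()["ee_pos"],ray("scene",(304,163),.02))
E
```

```text
0 [317.7 166.6] [310.6 159.8]
0.01 [317.8 163.8] [310.7 157. ]
0.02 [318.  160.9] [310.8 154.2]
0.03 [318.1 158. ] [310.9 151.4]
[0.44531165 0.17054095 0.02856769] [0.44291708 0.12984968 0.02      ]
```

Call:
apply_moves --moves '[{"tx": 0,"ty": 0,"tz": 0.02,"wx": 0,"wy": 0,"wz": 0},{"tx": -0.006,"ty": -0.022,"tz": 0,"wx": 0,"wy": 0,"wz": 0},{"tx": -0.006,"ty": -0.022,"tz": 0,"wx": 0,"wy": 0,"wz": 0},{"tx": -0.006,"ty": -0.022,"tz": 0,"wx": 0,"wy": 0,"wz": 0},{"tx": -0.006,"ty": -0.022,"tz": 0,"wx": 0,"wy": 0,"wz": 0},{"tx": 0,"ty": 0,"tz": -0.015,"wx": 0,"wy": 0,"wz": 0},{"tx": 0,"ty": 0,"tz": -0.01,"wx": 0,"wy": 0,"wz": 0},{"tx": 0,"ty": 0,"tz": -0.004,"wx": 0,"wy": 0,"wz": 0},{"tx": 0,"ty": 0,"tz": 0,"wx": 0,"wy": 0,"wz": 0}]' --jaw -0.4 --force 20

```text
clock: 5.55
ee_pos: [0.4202, 0.0821, 0.0186]
eef_rot: [[0.263, -0.002, -0.965], [0.965, -0.0, 0.263], [-0.001, -1.0, 0.002]]
force: [-0.6, -0.2, 0.0]
finger_gap: 0.3
```

Call:
apply_moves --moves '[{"tx": 0,"ty": 0,"tz": -0.004,"wx": 0,"wy": 0,"wz": 0},{"tx": 0,"ty": 0,"tz": -0.003,"wx": 0,"wy": 0,"wz": 0},{"tx": 0,"ty": 0,"tz": 0,"wx": 0,"wy": 0,"wz": 0}]' --jaw -0.4 --force 20

```text
clock: 5.85
ee_pos: [0.421, 0.0822, 0.0123]
eef_rot: [[0.263, -0.001, -0.965], [0.965, -0.0, 0.263], [-0.0, -1.0, 0.001]]
force: [0.3, 0.2, 0.7]
finger_gap: 0.301
```

```bash
python3 - <<'E'
from h import *
print(env.sense()["ee_pos"])
w=viewer.capture("wrist"); s=viewer.capture("scene")[110:190,240:340]
save(np.hstack([cv2.resize(w[180:420,140:420],(350,300)),cv2.resize(s,(450,360),interpolation=2)[:300]]),"w4")
E
```

```text
[0.42100125 0.08222729 0.01231808]
```

View pics/w4.png

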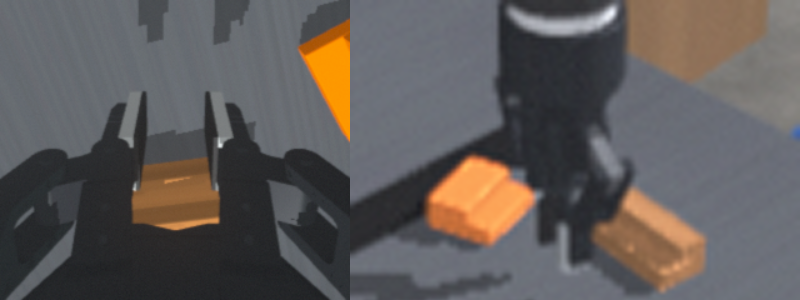

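Call:
apply_moves --moves '[{"tx": 0,"ty": 0,"tz": -0.004,"wx": 0,"wy": 0,"wz": 0},{"tx": 0,"ty": 0,"tz": -0.002,"wx": 0,"wy": 0,"wz": 0},{"tx": 0,"ty": 0,"tz": 0,"wx": 0,"wy": 0,"wz": 0}]' --jaw -0.4 --force 20

```text
clock: 6.25
ee_pos: [0.4208, 0.082, 0.0061]
eef_rot: [[0.264, -0.001, -0.965], [0.965, -0.0, 0.264], [-0.0, -1.0, 0.001]]
force: [0.1, 0.5, 0.4]
finger_gap: 0.3
```

Call:
apply_moves --moves '[{"tx": 0,"ty": 0,"tz": -0.002,"wx": 0,"wy": 0,"wz": 0},{"tx": 0,"ty": 0,"tz": 0,"wx": 0,"wy": 0,"wz": 0}]' --jaw -0.4 --force 20

```text
clock: 6.45
ee_pos: [0.421, 0.082, 0.0043]
eef_rot: [[0.264, -0.0, -0.965], [0.965, -0.0, 0.264], [-0.0, -1.0, 0.0]]
force: [-0.3, 0.2, -1.0]
finger_gap: 0.302
```

Call:
apply_moves --moves '[{"tx": 0,"ty": 0,"tz": -0.002,"wx": 0,"wy": 0,"wz": 0},{"tx": 0,"ty": 0,"tz": -0.001,"wx": 0,"wy": 0,"wz": 0},{"tx": 0,"ty": 0,"tz": 0,"wx": 0,"wy": 0,"wz": 0}]' --jaw -0.4 --force 20

```text
clock: 6.75
ee_pos: [0.421, 0.082, 0.0014]
eef_rot: [[0.264, -0.0, -0.965], [0.965, -0.0, 0.264], [-0.0, -1.0, 0.0]]
force: [0.3, -0.0, -0.4]
finger_gap: 0.303
```

Call:
apply_moves --moves '[{"tx": 0.0026,"ty": 0.0097,"tz": 0,"wx": 0,"wy": 0,"wz": 0},{"tx": 0.0026,"ty": 0.0097,"tz": 0,"wx": 0,"wy": 0,"wz": 0},{"tx": 0.0026,"ty": 0.0097,"tz": 0,"wx": 0,"wy": 0,"wz": 0},{"tx": 0.0026,"ty": 0.0097,"tz": 0,"wx": 0,"wy": 0,"wz": 0},{"tx": 0.0026,"ty": 0.0097,"tz": 0,"wx": 0,"wy": 0,"wz": 0},{"tx": 0.0026,"ty": 0.0097,"tz": 0,"wx": 0,"wy": 0,"wz": 0},{"tx": 0.0026,"ty": 0.0097,"tz": 0,"wx": 0,"wy": 0,"wz": 0},{"tx": 0.0026,"ty": 0.0097,"tz": 0,"wx": 0,"wy": 0,"wz": 0}]' --jaw -0.4 --force 20

```text
clock: 7.55
ee_pos: [0.4423, 0.1605, 0.0017]
eef_rot: [[0.264, 0.0, -0.965], [0.965, -0.0, 0.264], [-0.0, -1.0, -0.0]]
force: [0.2, -1.1, 0.7]
finger_gap: 0.3
```

```bash
python3 - <<'E'
from h import *
blobs("scene")
E
```

```text
offcut_a 0.84 [253. 200.] rgb [97. 68. 55.] xy [458. -82.] size [47. 79.] ang 50 x 428.0 497.0 y -120.0 -44.0
offcut_a 0.83 [213. 181.] rgb [82. 57. 45.] xy [ 334. -107.] size [93. 99.] ang 8 x 286.0 384.0 y -158.0 -60.0
offcut_a 0.63 [295. 225.] rgb [198. 166. 132.] xy [604. -68.] size [74. 64.] ang 19 x 561.0 646.0 y -104.0 -31.0
offcut_a 0.61 [267. 156.] rgb [223. 139.  76.] xy [338.  86.] size [65. 80.] ang 16 x 301.0 380.0 y 46.0 121.0
offcut_a 0.47 [322. 160.] rgb [168. 122.  88.] xy [479. 178.] size [37. 76.] ang 42 x 450.0 508.0 y 143.0 206.0
```

```bash
python3 - <<'E'
from h import *
im=viewer.capture("scene"); t=blobs("top")
save(np.hstack([cv2.resize(im[110:210,260:360],(400,400),interpolation=2),cv2.resize(t[170:290,130:250],(400,400),interpolation=2)]),"s6")
E
```

```text
offcut_a 0.91 [218. 283.] rgb [228. 138.  71.] xy [328.  95.] size [46. 58.] ang 17 x 299.0 355.0 y 67.0 125.0
offcut_a 0.81 [306. 272.] rgb [83. 62. 52.] xy [ 330. -106.] size [66. 78.] ang 6 x 295.0 365.0 y -147.0 -64.0
offcut_a 0.71 [289. 226.] rgb [100.  73.  60.] xy [446. -76.] size [49. 58.] ang 55 x 413.0 480.0 y -108.0 -41.0
offcut_a 0.57 [274. 169.] rgb [191. 156. 121.] xy [595. -62.] size [71. 43.] ang 18 x 559.0 629.0 y -90.0 -33.0
```

View pics/s6.png

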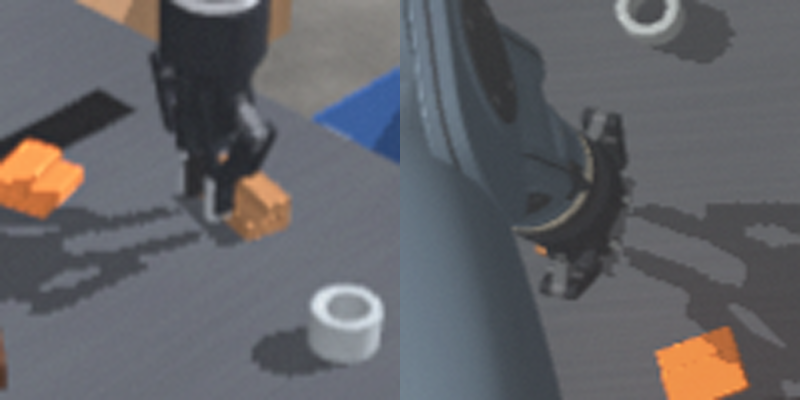

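Offcut_c now lies square against both fingers, so I'll carry on over the edge.

Call:
apply_moves --moves '[{"tx": 0.0026,"ty": 0.0097,"tz": 0,"wx": 0,"wy": 0,"wz": 0},{"tx": 0.0026,"ty": 0.0097,"tz": 0,"wx": 0,"wy": 0,"wz": 0},{"tx": 0.0026,"ty": 0.0097,"tz": 0,"wx": 0,"wy": 0,"wz": 0},{"tx": 0.0026,"ty": 0.0097,"tz": 0,"wx": 0,"wy": 0,"wz": 0},{"tx": 0.0026,"ty": 0.0097,"tz": 0,"wx": 0,"wy": 0,"wz": 0},{"tx": 0.0026,"ty": 0.0097,"tz": 0,"wx": 0,"wy": 0,"wz": 0},{"tx": 0.0026,"ty": 0.0097,"tz": 0,"wx": 0,"wy": 0,"wz": 0},{"tx": 0.0026,"ty": 0.0097,"tz": 0,"wx": 0,"wy": 0,"wz": 0},{"tx": 0.0026,"ty": 0.0097,"tz": 0,"wx": 0,"wy": 0,"wz": 0},{"tx": 0.0026,"ty": 0.0097,"tz": 0,"wx": 0,"wy": 0,"wz": 0}]' --jaw -0.4 --force 20

```text
clock: 8.8
ee_pos: [0.4682, 0.2574, 0.0016]
eef_rot: [[0.264, -0.0, -0.965], [0.965, -0.0, 0.264], [-0.0, -1.0, 0.0]]
force: [-0.9, -0.2, 0.9]
finger_gap: 0.303
```

```bash
python3 - <<'E'
from h import *
blobs("scene")
E
```

```text
offcut_a 0.88 [215. 182.] rgb [85. 60. 48.] xy [ 336. -109.] size [ 93. 102.] ang 8 x 284.0 387.0 y -159.0 -61.0
offcut_a 0.85 [296. 224.] rgb [201. 168. 133.] xy [603. -68.] size [70. 61.] ang 22 x 563.0 644.0 y -101.0 -33.0
offcut_a 0.76 [352. 152.] rgb [158. 117.  88.] xy [507. 270.] size [42. 81.] ang 31 x 474.0 536.0 y 233.0 304.0
offcut_a 0.63 [254. 198.] rgb [98. 69. 55.] xy [457. -83.] size [49. 80.] ang 54 x 425.0 499.0 y -120.0 -44.0
offcut_a 0.59 [270. 155.] rgb [232. 145.  80.] xy [340.  86.] size [63. 77.] ang 16 x 305.0 377.0 y 48.0 120.0
```

Call:
apply_moves --moves '[{"tx": 0.0026,"ty": 0.0097,"tz": 0,"wx": 0,"wy": 0,"wz": 0},{"tx": 0.0026,"ty": 0.0097,"tz": 0,"wx": 0,"wy": 0,"wz": 0},{"tx": 0.0026,"ty": 0.0097,"tz": 0,"wx": 0,"wy": 0,"wz": 0},{"tx": 0.0026,"ty": 0.0097,"tz": 0,"wx": 0,"wy": 0,"wz": 0},{"tx": 0.0026,"ty": 0.0097,"tz": 0,"wx": 0,"wy": 0,"wz": 0},{"tx": 0.0026,"ty": 0.0097,"tz": 0,"wx": 0,"wy": 0,"wz": 0},{"tx": 0.0026,"ty": 0.0097,"tz": 0,"wx": 0,"wy": 0,"wz": 0},{"tx": 0.0026,"ty": 0.0097,"tz": 0,"wx": 0,"wy": 0,"wz": 0},{"tx": 0.0026,"ty": 0.0097,"tz": 0,"wx": 0,"wy": 0,"wz": 0},{"tx": 0,"ty": 0,"tz": 0,"wx": 0,"wy": 0,"wz": 0},{"tx": 0,"ty": 0,"tz": 0,"wx": 0,"wy": 0,"wz": 0}]' --jaw -0.4 --force 20

```text
clock: 10.0
ee_pos: [0.4913, 0.344, 0.0013]
eef_rot: [[0.263, -0.0, -0.965], [0.965, -0.001, 0.263], [-0.001, -1.0, 0.0]]
force: [-0.4, -0.8, -1.0]
finger_gap: 0.3
```

```bash
python3 - <<'E'
from h import *
im=blobs("scene");save(cv2.resize(im[90:210,290:450],(800,600),interpolation=2),"s7")
E
```

```text
offcut_a 0.82 [294. 227.] rgb [201. 169. 134.] xy [603. -67.] size [70. 62.] ang 22 x 562.0 644.0 y -104.0 -34.0
offcut_a 0.78 [269. 155.] rgb [212. 130.  73.] xy [337.  84.] size [68. 83.] ang 16 x 301.0 378.0 y 42.0 121.0
offcut_a 0.68 [253. 198.] rgb [99. 70. 57.] xy [456. -82.] size [49. 84.] ang 53 x 423.0 499.0 y -118.0 -41.0
```

View pics/s7.png

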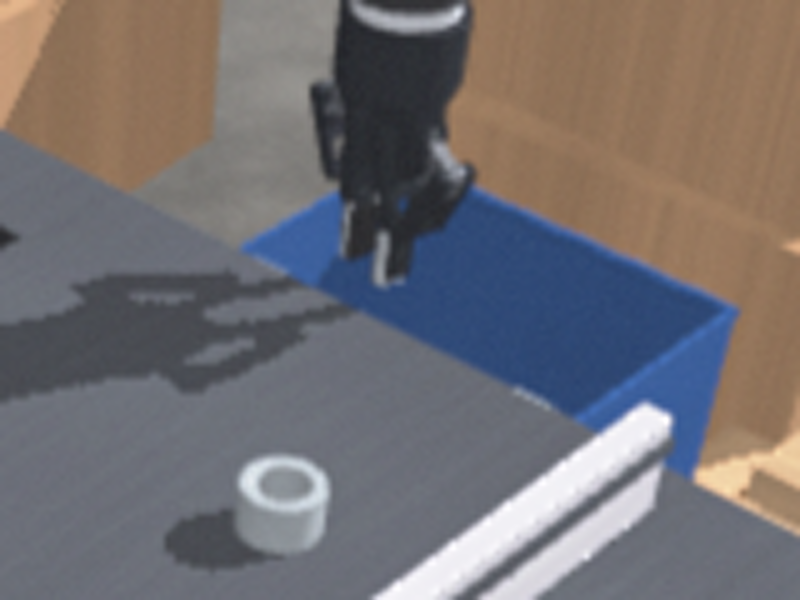

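Offcut_c is off the table and in the box (its hidden part will be checked later). Next is offcut_b, with a start point at about (0.440, -0.139).

Call:
apply_moves --moves '[{"tx": 0,"ty": 0,"tz": 0.04,"wx": 0,"wy": 0,"wz": 0},{"tx": 0,"ty": 0,"tz": 0.04,"wx": 0,"wy": 0,"wz": 0},{"tx": -0.004,"ty": -0.037,"tz": 0,"wx": 0,"wy": 0,"wz": 1},{"tx": -0.004,"ty": -0.037,"tz": 0,"wx": 0,"wy": 0,"wz": 1},{"tx": -0.004,"ty": -0.037,"tz": 0,"wx": 0,"wy": 0,"wz": 1},{"tx": -0.004,"ty": -0.037,"tz": 0,"wx": 0,"wy": 0,"wz": 1},{"tx": -0.004,"ty": -0.037,"tz": 0,"wx": 0,"wy": 0,"wz": 1},{"tx": -0.004,"ty": -0.037,"tz": 0,"wx": 0,"wy": 0,"wz": 1},{"tx": -0.004,"ty": -0.037,"tz": 0,"wx": 0,"wy": 0,"wz": 1},{"tx": -0.004,"ty": -0.037,"tz": 0,"wx": 0,"wy": 0,"wz": 1},{"tx": -0.004,"ty": -0.037,"tz": 0,"wx": 0,"wy": 0,"wz": 1},{"tx": -0.004,"ty": -0.037,"tz": 0,"wx": 0,"wy": 0,"wz": 0},{"tx": -0.004,"ty": -0.037,"tz": 0,"wx": 0,"wy": 0,"wz": 0},{"tx": -0.004,"ty": -0.037,"tz": 0,"wx": 0,"wy": 0,"wz": 0},{"tx": -0.003,"ty": -0.039,"tz": 0,"wx": 0,"wy": 0,"wz": 0},{"tx": 0,"ty": 0,"tz": 0,"wx": 0,"wy": 0,"wz": 0},{"tx": 0,"ty": 0,"tz": 0,"wx": 0,"wy": 0,"wz": 0}]' --jaw -0.4 --force 20

```text
clock: 11.8
ee_pos: [0.4398, -0.1397, 0.0816]
eef_rot: [[0.112, -0.0, -0.994], [0.994, 0.001, 0.112], [0.001, -1.0, 0.0]]
force: [-0.1, 1.0, -0.3]
finger_gap: 0.299
```

Call:
apply_moves --moves '[{"tx": 0,"ty": 0,"tz": -0.03,"wx": 0,"wy": 0,"wz": 0},{"tx": 0,"ty": 0,"tz": -0.03,"wx": 0,"wy": 0,"wz": 0},{"tx": 0,"ty": 0,"tz": -0.015,"wx": 0,"wy": 0,"wz": 0},{"tx": 0,"ty": 0,"tz": -0.005,"wx": 0,"wy": 0,"wz": 0},{"tx": 0,"ty": 0,"tz": 0,"wx": 0,"wy": 0,"wz": 0}]' --jaw -0.4 --force 20

```text
clock: 12.3
ee_pos: [0.4397, -0.1377, 0.0009]
eef_rot: [[0.108, -0.002, -0.994], [0.994, 0.001, 0.108], [0.001, -1.0, 0.002]]
force: [-0.1, 0.7, -0.1]
finger_gap: 0.298
```

Call:
apply_moves --moves '[{"tx": 0.001,"ty": 0.01,"tz": 0,"wx": 0,"wy": 0,"wz": 0},{"tx": 0.001,"ty": 0.01,"tz": 0,"wx": 0,"wy": 0,"wz": 0},{"tx": 0.001,"ty": 0.01,"tz": 0,"wx": 0,"wy": 0,"wz": 0},{"tx": 0.001,"ty": 0.01,"tz": 0,"wx": 0,"wy": 0,"wz": 0},{"tx": 0.001,"ty": 0.01,"tz": 0,"wx": 0,"wy": 0,"wz": 0},{"tx": 0.001,"ty": 0.01,"tz": 0,"wx": 0,"wy": 0,"wz": 0},{"tx": 0.001,"ty": 0.01,"tz": 0,"wx": 0,"wy": 0,"wz": 0},{"tx": 0.001,"ty": 0.01,"tz": 0,"wx": 0,"wy": 0,"wz": 0},{"tx": 0.001,"ty": 0.01,"tz": 0,"wx": 0,"wy": 0,"wz": 0},{"tx": 0.001,"ty": 0.01,"tz": 0,"wx": 0,"wy": 0,"wz": 0},{"tx": 0.001,"ty": 0.01,"tz": 0,"wx": 0,"wy": 0,"wz": 0},{"tx": 0.001,"ty": 0.01,"tz": 0,"wx": 0,"wy": 0,"wz": 0}]' --jaw -0.4 --force 20

```text
clock: 13.5
ee_pos: [0.4525, -0.0183, 0.0016]
eef_rot: [[0.109, 0.0, -0.994], [0.994, -0.0, 0.109], [-0.0, -1.0, -0.0]]
force: [-0.6, -1.2, -0.7]
finger_gap: 0.301
```

```bash
python3 - <<'E'
from h import *
im=blobs("scene");save(cv2.resize(im[130:230,220:360],(700,500),interpolation=2),"s8")
E
```

```text
offcut_a 0.83 [294. 226.] rgb [198. 166. 132.] xy [604. -68.] size [73. 63.] ang 19 x 562.0 646.0 y -105.0 -34.0
offcut_a 0.69 [215. 182.] rgb [98. 69. 55.] xy [ 336. -106.] size [ 97. 102.] ang 5 x 284.0 388.0 y -157.0 -58.0
offcut_a 0.67 [275. 191.] rgb [97. 73. 63.] xy [477. -16.] size [66. 56.] ang 67 x 439.0 502.0 y -43.0 20.0
```

View pics/s8.png

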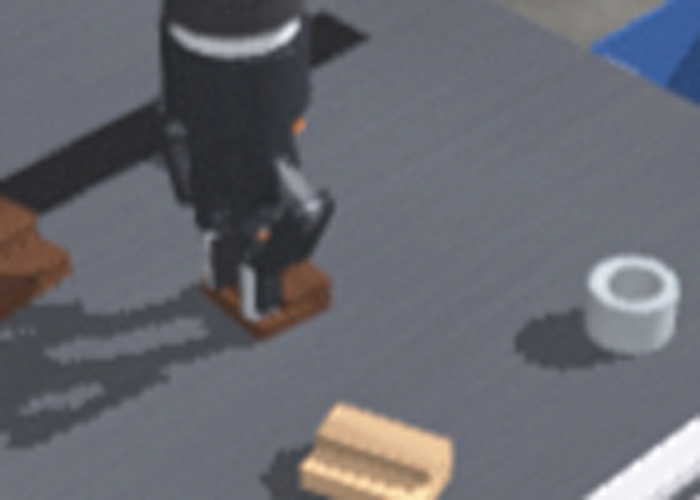

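The fingertips ride over the 12 mm base and push on the ridge. I'll back off, lower a little with force checks, and push again on the base.

Call:
apply_moves --moves '[{"tx": -0.002,"ty": -0.02,"tz": 0,"wx": 0,"wy": 0,"wz": 0},{"tx": -0.002,"ty": -0.02,"tz": 0,"wx": 0,"wy": 0,"wz": 0},{"tx": 0,"ty": 0,"tz": 0,"wx": 0,"wy": 0,"wz": 0},{"tx": 0,"ty": 0,"tz": -0.003,"wx": 0,"wy": 0,"wz": 0},{"tx": 0,"ty": 0,"tz": -0.002,"wx": 0,"wy": 0,"wz": 0},{"tx": 0,"ty": 0,"tz": 0,"wx": 0,"wy": 0,"wz": 0}]' --jaw -0.4 --force 20

```text
clock: 14.2
ee_pos: [0.4479, -0.0584, -0.004]
eef_rot: [[0.109, -0.001, -0.994], [0.994, 0.001, 0.109], [0.0, -1.0, 0.001]]
force: [0.1, -0.8, 0.0]
finger_gap: 0.301
```

Call:
apply_moves --moves '[{"tx": 0,"ty": 0,"tz": -0.002,"wx": 0,"wy": 0,"wz": 0},{"tx": 0,"ty": 0,"tz": 0,"wx": 0,"wy": 0,"wz": 0}]' --jaw -0.4 --force 20

```text
clock: 14.4
ee_pos: [0.4481, -0.0586, -0.0058]
eef_rot: [[0.109, -0.001, -0.994], [0.994, 0.0, 0.109], [0.0, -1.0, 0.001]]
force: [0.0, -0.1, 0.4]
finger_gap: 0.299
```

```bash
python3 - <<'E'
from h import *
print(env.sense()["force"])
im=blobs("scene");t=blobs("top");save(np.hstack([cv2.resize(im[150:230,240:340],(500,400),interpolation=2),cv2.resize(t[180:280,210:285],(300,400),interpolation=2)]),"s9")
E
```

```text
[ 0.04197705 -0.06300753  0.39716199]
offcut_a 0.84 [296. 227.] rgb [196. 164. 131.] xy [603. -68.] size [76. 65.] ang 20 x 560.0 648.0 y -105.0 -31.0
offcut_a 0.71 [277. 186.] rgb [100.  70.  55.] xy [472.   1.] size [45. 82.] ang 32 x 431.0 498.0 y -39.0 26.0
offcut_a 0.66 [216. 182.] rgb [102.  72.  58.] xy [ 336. -107.] size [ 97. 110.] ang 8 x 282.0 389.0 y -159.0 -57.0
offcut_a 0.45 [273. 154.] rgb [245. 158.  88.] xy [351.  99.] size [34. 88.] ang 45 x 309.0 376.0 y 58.0 124.0
offcut_a 0.74 [454. 256.] rgb [180. 186. 185.] xy [ 385. -502.] size [167. 162.] ang 85 x 303.0 467.0 y -586.0 -418.0
offcut_a 0.63 [310. 272.] rgb [103.  73.  59.] xy [ 331. -112.] size [64. 61.] ang 5 x 298.0 364.0 y -144.0 -84.0Traceback (most recent call last):
  File "<stdin>", line 3, in <module>
  File "h.py", line 17, in blobs
    P=np.array([ray(cam,(a,b),z)[:2] for a,b in zip(u,v)][::1],np.float32)
                ~~~^^^^^^^^^^^^^
  File "h.py", line 4, in ray
    c=viewer.calibration(cam);K=np.array(c["K"]);T=np.array(c["extrinsics"])
ValueError: time passes only in moves, steps and waits
```

Call:
apply_moves --moves '[{"tx": 0.001,"ty": 0.01,"tz": 0,"wx": 0,"wy": 0,"wz": 0},{"tx": 0.001,"ty": 0.01,"tz": 0,"wx": 0,"wy": 0,"wz": 0},{"tx": 0.001,"ty": 0.01,"tz": 0,"wx": 0,"wy": 0,"wz": 0},{"tx": 0.001,"ty": 0.01,"tz": 0,"wx": 0,"wy": 0,"wz": 0},{"tx": 0.001,"ty": 0.01,"tz": 0,"wx": 0,"wy": 0,"wz": 0},{"tx": 0.001,"ty": 0.01,"tz": 0,"wx": 0,"wy": 0,"wz": 0},{"tx": 0.001,"ty": 0.01,"tz": 0,"wx": 0,"wy": 0,"wz": 0},{"tx": 0.001,"ty": 0.01,"tz": 0,"wx": 0,"wy": 0,"wz": 0},{"tx": 0.001,"ty": 0.01,"tz": 0,"wx": 0,"wy": 0,"wz": 0},{"tx": 0.001,"ty": 0.01,"tz": 0,"wx": 0,"wy": 0,"wz": 0}]' --jaw -0.4 --force 20

```text
clock: 15.6
ee_pos: [0.4585, 0.0418, -0.0054]
eef_rot: [[0.109, 0.0, -0.994], [0.994, 0.0, 0.109], [0.0, -1.0, -0.0]]
force: [-0.7, -0.3, 0.4]
finger_gap: 0.301
```

```bash
cat >> h.py <<'E'
_C={c:viewer.calibration(c) for c in("top","scene")}
def ray(cam,uv,z):
    c=_C[cam];K=np.array(c["K"]);T=np.array(c["extrinsics"])
    d=T[:3,:3]@np.linalg.solve(K,[uv[0],uv[1],1.]);o=T[:3,3]
    return o+d*(z-o[2])/d[2]
E
python3 - <<'E'
from h import *
im=blobs("scene");save(cv2.resize(im[120:220,260:385],(750,600),interpolation=2),"s9")
E
```

```text
offcut_a 0.79 [295. 224.] rgb [196. 164. 131.] xy [604. -69.] size [73. 63.] ang 21 x 562.0 646.0 y -106.0 -31.0
offcut_a 0.76 [213. 183.] rgb [96. 67. 52.] xy [ 335. -109.] size [95. 94.] ang 3 x 287.0 385.0 y -156.0 -63.0
offcut_a 0.48 [264. 154.] rgb [229. 140.  76.] xy [330.  75.] size [39. 90.] ang 55 x 301.0 376.0 y 48.0 114.0
```

View pics/s9.png

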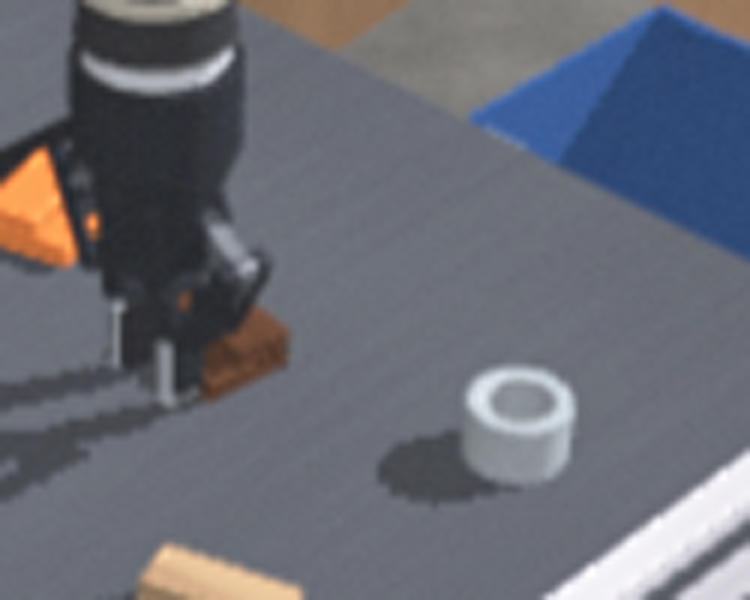

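Now the fingers push squarely on b's base. Continuing to the edge.

Call:
apply_moves --moves '[{"tx": 0.0012,"ty": 0.011,"tz": 0,"wx": 0,"wy": 0,"wz": 0},{"tx": 0.0012,"ty": 0.011,"tz": 0,"wx": 0,"wy": 0,"wz": 0},{"tx": 0.0012,"ty": 0.011,"tz": 0,"wx": 0,"wy": 0,"wz": 0},{"tx": 0.0012,"ty": 0.011,"tz": 0,"wx": 0,"wy": 0,"wz": 0},{"tx": 0.0012,"ty": 0.011,"tz": 0,"wx": 0,"wy": 0,"wz": 0},{"tx": 0.0012,"ty": 0.011,"tz": 0,"wx": 0,"wy": 0,"wz": 0},{"tx": 0.0012,"ty": 0.011,"tz": 0,"wx": 0,"wy": 0,"wz": 0},{"tx": 0.0012,"ty": 0.011,"tz": 0,"wx": 0,"wy": 0,"wz": 0},{"tx": 0.0012,"ty": 0.011,"tz": 0,"wx": 0,"wy": 0,"wz": 0},{"tx": 0.0012,"ty": 0.011,"tz": 0,"wx": 0,"wy": 0,"wz": 0},{"tx": 0.0012,"ty": 0.011,"tz": 0,"wx": 0,"wy": 0,"wz": 0},{"tx": 0.0012,"ty": 0.011,"tz": 0,"wx": 0,"wy": 0,"wz": 0},{"tx": 0.0012,"ty": 0.011,"tz": 0,"wx": 0,"wy": 0,"wz": 0},{"tx": 0.0012,"ty": 0.011,"tz": 0,"wx": 0,"wy": 0,"wz": 0},{"tx": 0.0012,"ty": 0.011,"tz": 0,"wx": 0,"wy": 0,"wz": 0},{"tx": 0.0012,"ty": 0.011,"tz": 0,"wx": 0,"wy": 0,"wz": 0}]' --jaw -0.4 --force 20

```text
clock: 17.3
ee_pos: [0.4777, 0.2178, -0.0054]
eef_rot: [[0.11, -0.0, -0.994], [0.994, -0.0, 0.11], [-0.0, -1.0, 0.0]]
force: [0.1, -0.8, 0.0]
finger_gap: 0.3
```

```bash
python3 - <<'E'
from h import *
blobs("scene",("offcut_a","collar"))
E
```

```text
offcut_a 0.86 [269. 154.] rgb [236. 150.  83.] xy [340.  85.] size [64. 77.] ang 15 x 303.0 380.0 y 48.0 119.0
offcut_a 0.69 [348. 159.] rgb [99. 71. 58.] xy [510. 241.] size [33. 68.] ang 2 x 493.0 527.0 y 207.0 275.0
offcut_a 0.68 [292. 224.] rgb [200. 168. 133.] xy [603. -68.] size [70. 62.] ang 20 x 564.0 642.0 y -102.0 -33.0
offcut_a 0.65 [215. 182.] rgb [78. 56. 46.] xy [ 335. -106.] size [ 99. 103.] ang 4 x 282.0 387.0 y -158.0 -57.0
offcut_a 0.44 [345. 191.] rgb [159. 166. 173.] xy [611. 119.] size [45. 78.] ang 41 x 577.0 643.0 y 84.0 155.0
collar 0.81 [347. 190.] rgb [157. 164. 171.] xy [609. 120.] size [48. 83.] ang 40 x 576.0 642.0 y 81.0 159.0
```

Call:
apply_moves --moves '[{"tx": 0.0012,"ty": 0.011,"tz": 0,"wx": 0,"wy": 0,"wz": 0},{"tx": 0.0012,"ty": 0.011,"tz": 0,"wx": 0,"wy": 0,"wz": 0},{"tx": 0.0012,"ty": 0.011,"tz": 0,"wx": 0,"wy": 0,"wz": 0},{"tx": 0.0012,"ty": 0.011,"tz": 0,"wx": 0,"wy": 0,"wz": 0},{"tx": 0.0012,"ty": 0.011,"tz": 0,"wx": 0,"wy": 0,"wz": 0},{"tx": 0.0012,"ty": 0.011,"tz": 0,"wx": 0,"wy": 0,"wz": 0},{"tx": 0.0012,"ty": 0.011,"tz": 0,"wx": 0,"wy": 0,"wz": 0},{"tx": 0.0012,"ty": 0.011,"tz": 0,"wx": 0,"wy": 0,"wz": 0},{"tx": 0.0012,"ty": 0.011,"tz": 0,"wx": 0,"wy": 0,"wz": 0},{"tx": 0.0012,"ty": 0.011,"tz": 0,"wx": 0,"wy": 0,"wz": 0},{"tx": 0.0012,"ty": 0.011,"tz": 0,"wx": 0,"wy": 0,"wz": 0},{"tx": 0.0012,"ty": 0.011,"tz": 0,"wx": 0,"wy": 0,"wz": 0},{"tx": 0,"ty": 0,"tz": 0,"wx": 0,"wy": 0,"wz": 0},{"tx": 0,"ty": 0,"tz": 0.04,"wx": 0,"wy": 0,"wz": 0},{"tx": 0,"ty": 0,"tz": 0.046,"wx": 0,"wy": 0,"wz": 0}]' --jaw -0.4 --force 20

```text
clock: 18.95
ee_pos: [0.4894, 0.3473, 0.0781]
eef_rot: [[0.11, -0.007, -0.994], [0.994, -0.004, 0.11], [-0.005, -1.0, 0.006]]
force: [0.4, 1.2, 0.8]
finger_gap: 0.299
```

```bash
python3 - <<'E'
from h import *
blobs("scene",("offcut_a","collar"))
E
```

```text
offcut_a 0.77 [266. 154.] rgb [197. 120.  70.] xy [340.  85.] size [68. 88.] ang 16 x 301.0 380.0 y 40.0 125.0
offcut_a 0.66 [214. 184.] rgb [95. 66. 52.] xy [ 336. -108.] size [93. 97.] ang 6 x 288.0 386.0 y -156.0 -62.0
offcut_a 0.56 [293. 224.] rgb [199. 167. 133.] xy [604. -68.] size [73. 63.] ang 19 x 562.0 646.0 y -104.0 -31.0
collar 0.8 [347. 191.] rgb [158. 165. 171.] xy [610. 118.] size [47. 79.] ang 35 x 577.0 643.0 y 82.0 155.0
```

Offcut_b has gone too. For offcut_a I'll sweep obliquely at about 128° to clear the collar, then steer straight to the box. Start point is about (0.631, -0.106).

Call:
apply_moves --moves '[{"tx": 0.01,"ty": -0.032,"tz": 0,"wx": 0,"wy": 0,"wz": 3},{"tx": 0.01,"ty": -0.032,"tz": 0,"wx": 0,"wy": 0,"wz": 3},{"tx": 0.01,"ty": -0.032,"tz": 0,"wx": 0,"wy": 0,"wz": 3},{"tx": 0.01,"ty": -0.032,"tz": 0,"wx": 0,"wy": 0,"wz": 3},{"tx": 0.01,"ty": -0.032,"tz": 0,"wx": 0,"wy": 0,"wz": 3},{"tx": 0.01,"ty": -0.032,"tz": 0,"wx": 0,"wy": 0,"wz": 3},{"tx": 0.01,"ty": -0.032,"tz": 0,"wx": 0,"wy": 0,"wz": 3},{"tx": 0.01,"ty": -0.032,"tz": 0,"wx": 0,"wy": 0,"wz": 3},{"tx": 0.01,"ty": -0.032,"tz": 0,"wx": 0,"wy": 0,"wz": 3},{"tx": 0.01,"ty": -0.032,"tz": 0,"wx": 0,"wy": 0,"wz": 3},{"tx": 0.01,"ty": -0.032,"tz": 0,"wx": 0,"wy": 0,"wz": 3},{"tx": 0.01,"ty": -0.032,"tz": 0,"wx": 0,"wy": 0,"wz": 3},{"tx": 0.01,"ty": -0.032,"tz": 0,"wx": 0,"wy": 0,"wz": 3},{"tx": 0.011,"ty": -0.036,"tz": 0,"wx": 0,"wy": 0,"wz": 5},{"tx": 0,"ty": 0,"tz": 0,"wx": 0,"wy": 0,"wz": 0},{"tx": 0,"ty": 0,"tz": 0,"wx": 0,"wy": 0,"wz": 0}]' --jaw -0.4 --force 20

```text
clock: 20.7
ee_pos: [0.6319, -0.1039, 0.0789]
eef_rot: [[-0.61, -0.003, -0.793], [0.793, 0.001, -0.61], [0.003, -1.0, 0.002]]
force: [-0.3, -0.1, -0.1]
finger_gap: 0.296
```

```bash
python3 - <<'E'
from h import *
blobs("scene",("offcut_a",))
im=viewer.capture("scene")
save(np.hstack([cv2.resize(im[90:270,240:440],(444,400),interpolation=2),cv2.resize(viewer.capture("wrist")[60:420,120:440],(356,400))]),"s11")
E
```

```text
offcut_a 0.76 [214. 182.] rgb [106.  74.  58.] xy [ 334. -107.] size [ 96. 101.] ang 6 x 284.0 386.0 y -158.0 -59.0
offcut_a 0.55 [265. 154.] rgb [232. 146.  81.] xy [336.  81.] size [55. 93.] ang 43 x 301.0 380.0 y 46.0 125.0
```

View pics/s11.png

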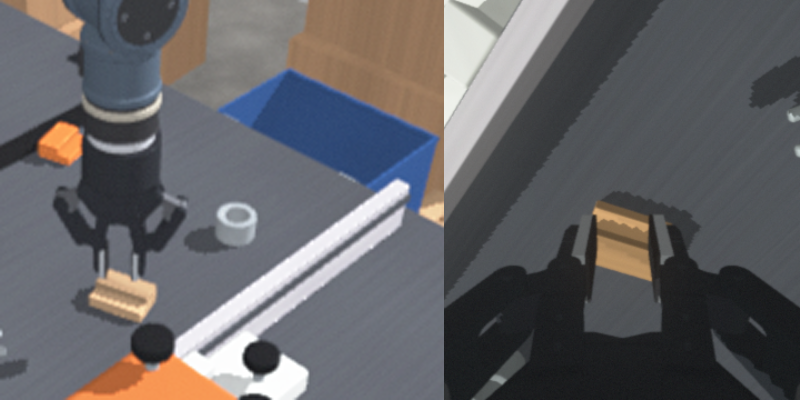

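```bash
python3 - <<'E'
from h import *
_C["wrist"]=viewer.calibration("wrist")
for p in[(257,241),(305,253),(300,312),(256,302)]: print(p,ray("wrist",p,.014).round(3),ray("wrist",p,.024).round(3))
R=np.array(env.sense()["eef_rot"]);t=np.array(env.sense()["ee_pos"]);print(t, t+R[:,0]*.011,_C["wrist"]["extrinsics"][:3])
E
```

```text
Traceback (most recent call last):
NameError: name '_C' is not defined
```

```bash
python3 - <<'E'
from h import *
import h
h._C["wrist"]=viewer.calibration("wrist")
for p in[(257,241),(305,253),(300,312),(256,302)]: print(p,ray("wrist",p,.014).round(3),ray("wrist",p,.024).round(3))
s=env.sense();R=np.array(s["eef_rot"]);t=np.array(s["ee_pos"]);print(t, t+R[:,0]*.011)
E
```

```text
(257, 241) [ 0.635 -0.075  0.014] [ 0.637 -0.079  0.024]
(305, 253) [ 0.597 -0.091  0.014] [ 0.601 -0.094  0.024]
(300, 312) [ 0.562 -0.042  0.014] [ 0.568 -0.047  0.024]
(256, 302) [ 0.6   -0.026  0.014] [ 0.604 -0.032  0.024]
[ 0.63243119 -0.10178128  0.08013918] [ 0.62569225 -0.09308724  0.08015162]
```

Call:
apply_moves --moves '[{"tx": 0.005,"ty": -0.006,"tz": -0.02,"wx": 0,"wy": 0,"wz": 0},{"tx": 0,"ty": 0,"tz": -0.03,"wx": 0,"wy": 0,"wz": 0},{"tx": 0,"ty": 0,"tz": -0.02,"wx": 0,"wy": 0,"wz": 0},{"tx": 0,"ty": 0,"tz": -0.01,"wx": 0,"wy": 0,"wz": 0},{"tx": 0,"ty": 0,"tz": -0.005,"wx": 0,"wy": 0,"wz": 0},{"tx": 0,"ty": 0,"tz": 0,"wx": 0,"wy": 0,"wz": 0}]' --jaw -0.4 --force 20

```text
clock: 21.5
ee_pos: [0.6379, -0.1085, -0.0045]
eef_rot: [[-0.612, -0.0, -0.791], [0.791, 0.0, -0.612], [0.0, -1.0, 0.0]]
force: [0.2, -0.6, 0.4]
finger_gap: 0.303
```

Call:
apply_moves --moves '[{"tx": -0.006,"ty": 0.008,"tz": 0,"wx": 0,"wy": 0,"wz": 0},{"tx": -0.006,"ty": 0.008,"tz": 0,"wx": 0,"wy": 0,"wz": 0},{"tx": -0.006,"ty": 0.008,"tz": 0,"wx": 0,"wy": 0,"wz": 0},{"tx": -0.006,"ty": 0.008,"tz": 0,"wx": 0,"wy": 0,"wz": 0},{"tx": -0.006,"ty": 0.008,"tz": 0,"wx": 0,"wy": 0,"wz": 0},{"tx": -0.006,"ty": 0.008,"tz": 0,"wx": 0,"wy": 0,"wz": 0},{"tx": -0.006,"ty": 0.008,"tz": 0,"wx": 0,"wy": 0,"wz": 0},{"tx": -0.006,"ty": 0.008,"tz": 0,"wx": 0,"wy": 0,"wz": 0},{"tx": -0.006,"ty": 0.008,"tz": 0,"wx": 0,"wy": 0,"wz": 0}]' --jaw -0.4 --force 20

```text
clock: 22.4
ee_pos: [0.5835, -0.0364, -0.0044]
eef_rot: [[-0.612, 0.0, -0.791], [0.791, -0.0, -0.612], [-0.0, -1.0, 0.0]]
force: [-0.3, -0.2, -0.1]
finger_gap: 0.299
```

```bash
python3 - <<'E'
from h import *
blobs("scene",("offcut_a","collar"));print("top");blobs("top")
E
```

```text
offcut_a 0.81 [214. 182.] rgb [106.  73.  57.] xy [ 335. -109.] size [94. 98.] ang 4 x 286.0 384.0 y -158.0 -62.0
offcut_a 0.77 [267. 153.] rgb [225. 144.  83.] xy [339.  87.] size [68. 90.] ang 16 x 299.0 382.0 y 42.0 125.0
offcut_a 0.66 [295. 209.] rgb [197. 165. 131.] xy [559. -27.] size [50. 66.] ang 34 x 539.0 595.0 y -65.0 5.0
collar 0.85 [347. 190.] rgb [156. 163. 169.] xy [609. 117.] size [45. 79.] ang 40 x 577.0 642.0 y 81.0 154.0
top
offcut_a 0.73 [304. 272.] rgb [105.  75.  61.] xy [ 331. -105.] size [68. 77.] ang 7 x 295.0 365.0 y -146.0 -64.0
offcut_a 0.67 [128. 224.] rgb [125.  94.  75.] xy [486. 326.] size [64. 23.] ang 0 x 454.0 519.0 y 315.0 338.0
```

Call:
apply_moves --moves '[{"tx": -0.006,"ty": 0.008,"tz": 0,"wx": 0,"wy": 0,"wz": 0},{"tx": -0.006,"ty": 0.008,"tz": 0,"wx": 0,"wy": 0,"wz": 0},{"tx": -0.006,"ty": 0.008,"tz": 0,"wx": 0,"wy": 0,"wz": 0},{"tx": -0.006,"ty": 0.008,"tz": 0,"wx": 0,"wy": 0,"wz": 0},{"tx": -0.006,"ty": 0.008,"tz": 0,"wx": 0,"wy": 0,"wz": 0},{"tx": -0.006,"ty": 0.008,"tz": 0,"wx": 0,"wy": 0,"wz": 0},{"tx": -0.006,"ty": 0.008,"tz": 0,"wx": 0,"wy": 0,"wz": 0},{"tx": -0.006,"ty": 0.008,"tz": 0,"wx": 0,"wy": 0,"wz": 0}]' --jaw -0.4 --force 20

```text
clock: 23.45
ee_pos: [0.5354, 0.0276, -0.0044]
eef_rot: [[-0.612, -0.0, -0.791], [0.791, 0.0, -0.612], [0.0, -1.0, 0.0]]
force: [-0.1, -0.2, 0.2]
finger_gap: 0.3
```

```bash
python3 - <<'E'
from h import *
blobs("scene",("offcut_a","collar"))
E
```

```text
offcut_a 0.74 [217. 182.] rgb [106.  73.  58.] xy [ 335. -108.] size [ 95. 101.] ang 6 x 286.0 387.0 y -160.0 -60.0
offcut_a 0.62 [269. 154.] rgb [235. 149.  82.] xy [338.  89.] size [63. 83.] ang 16 x 299.0 380.0 y 46.0 125.0
collar 0.54 [347. 191.] rgb [160. 167. 174.] xy [610. 121.] size [46. 74.] ang 41 x 577.0 637.0 y 86.0 157.0
```

```bash
cat >> h.py <<'E'
def pale(cam="scene",z=.02):
    im=viewer.capture(cam).astype(int);m=(abs(im-[198,166,132]).sum(2)<45).astype(np.uint8)
    m[:, 375:]=0; m[:125]=0
    n,l,st,c=cv2.connectedComponentsWithStats(cv2.morphologyEx(m,cv2.MORPH_CLOSE,np.ones((3,3),np.uint8)))
    for i in range(1,n):
        if st[i,4]>40:
            v,u=np.nonzero(l==i);P=np.array([ray(cam,q,z)[:2] for q in zip(u,v)])*1e3
            print(st[i],"min",P.min(0).round(),"max",P.max(0).round(),"mean",P.mean(0).round())
E
python3 -c "
from h import *
pale()"
```

```text
[ 23 162  18  39 221] min [-131. -512.] max [  52. -444.] mean [ -11. -475.]
```

```bash
python3 - <<'E'
from h import *
im=blobs("scene")
print(pix("scene",[.515,.053,.02]))
save(cv2.resize(im[90:270,240:440],(800,600)),"s12")
hsv=cv2.cvtColor(im,cv2.COLOR_RGB2HSV)
m=((hsv[...,0]>8)&(hsv[...,0]<22)&(hsv[...,1]>50)&(hsv[...,2]>90)).astype(np.uint8);m[:130]=0;m[:,400:]=0
n,l,st,c=cv2.connectedComponentsWithStats(m)
for i in range(1,n):
    if st[i,4]>15: print(st[i],im[l==i].mean(0).round())
E
```

```text
offcut_a 0.78 [266. 153.] rgb [236. 149.  82.] xy [337.  89.] size [65. 86.] ang 16 x 297.0 377.0 y 46.0 125.0
offcut_a 0.64 [214. 182.] rgb [105.  74.  59.] xy [ 335. -107.] size [ 97. 106.] ang 7 x 282.0 388.0 y -159.0 -58.0
offcut_a 0.58 [299. 187.] rgb [197. 165. 131.] xy [509.  37.] size [50. 66.] ang 37 x 491.0 544.0 y -2.0 71.0
[303.32294345 185.61806832]
[ 42 130  11   5  19] [177. 158. 131.]
[257 144  24  20 321] [231. 146.  81.]
[   0  148   41   66 1887] [181. 151. 120.]
[198 168  36  29 541] [112.  76.  59.]
[297 179  11  18 163] [188. 158. 127.]
[287 185   6  11  54] [171. 144. 116.]
[  205   248   169   172 16044] [225. 134.  75.]
[ 77 261  23  20 293] [194. 163. 106.]
```

Offcut_a is against the fingers at about (0.51, 0.05). I'll steer to straight +y past the collar.

Call:
apply_moves --moves '[{"tx": -0.0058,"ty": 0.0082,"tz": 0,"wx": 0,"wy": 0,"wz": -4.8},{"tx": -0.0051,"ty": 0.0086,"tz": 0,"wx": 0,"wy": 0,"wz": -4.8},{"tx": -0.0044,"ty": 0.009,"tz": 0,"wx": 0,"wy": 0,"wz": -4.8},{"tx": -0.0036,"ty": 0.0093,"tz": 0,"wx": 0,"wy": 0,"wz": -4.8},{"tx": -0.0028,"ty": 0.0096,"tz": 0,"wx": 0,"wy": 0,"wz": -4.8},{"tx": -0.002,"ty": 0.0098,"tz": 0,"wx": 0,"wy": 0,"wz": -4.8},{"tx": -0.0012,"ty": 0.0099,"tz": 0,"wx": 0,"wy": 0,"wz": -4.8},{"tx": 0,"ty": 0.01,"tz": 0,"wx": 0,"wy": 0,"wz": -4.2},{"tx": 0,"ty": 0.01,"tz": 0,"wx": 0,"wy": 0,"wz": 0},{"tx": 0,"ty": 0.01,"tz": 0,"wx": 0,"wy": 0,"wz": 0}]' --jaw -0.4 --force 20

```text
clock: 24.75
ee_pos: [0.5114, 0.1216, -0.0044]
eef_rot: [[0.001, 0.0, -1.0], [1.0, -0.0, 0.001], [-0.0, -1.0, -0.0]]
force: [-0.2, -1.3, -0.7]
finger_gap: 0.299
```

```bash
python3 - <<'E'
from h import *
blobs("scene",("offcut_a","collar"))
E
```

```text
offcut_a 0.81 [216. 182.] rgb [105.  73.  57.] xy [ 336. -107.] size [93. 96.] ang 5 x 288.0 384.0 y -156.0 -61.0
offcut_a 0.71 [269. 154.] rgb [241. 153.  83.] xy [337.  88.] size [60. 77.] ang 17 x 301.0 376.0 y 50.0 123.0
offcut_a 0.62 [308. 170.] rgb [184. 154. 124.] xy [470. 116.] size [20. 67.] ang 44 x 439.0 498.0 y 91.0 144.0
collar 0.58 [345. 191.] rgb [158. 165. 172.] xy [610. 118.] size [44. 80.] ang 33 x 579.0 641.0 y 82.0 155.0
```

```bash
python3 - <<'E'
from h import *
im=viewer.capture("scene").astype(int)
hsv=cv2.cvtColor(im.astype(np.uint8),cv2.COLOR_RGB2HSV).astype(int)
for v in range(135,200):
    r=""
    for u in range(280,365):
        h_,s,b=hsv[v,u]
        r+= "#" if 8<h_<22 and s>50 and b>90 else ("." if b<45 else ("o" if b>140 else " "))
    print(v,r)
print(pix("scene",[.511,.15,.02]),pix("scene",[.511,.12,0]))
E
```

```text
135                              .                                 ooooooooooooooooo     
136                                                               oooooooooooooooooo     
137     .                                                       ooooooooooooooooooo      
138                                                           oooooooooooooooooooo       
139  .                                                        oooooooooooooooooooo       
140                                                            oooooooooooooooooo        
141                                                              ooooooooooooooo         
142                                                               oooooooooooooo         
143                                                                 ooooooooooo          
144                                                                   oooooooo           
145                                                                      ooooo           
146                                                                       ooo            
147                 
[... 4105 characters left out ...]
ooooo         
193                                                             ooooooooooooooo          
194                                                             ooooooooooooooo          
195                                                            oooooooooooooooo          
196                                                            oooooooooooooooo          
197                                                             oooooooooooooo           
198                                                              ooooooooooooo           
199                                                                oooooooooo            
[326.36804524 170.08201728] [318.79007234 180.29686412]
```

```bash
python3 - <<'E'
from h import *
import h
h._C["wrist"]=viewer.calibration("wrist")
w=blobs("wrist")
t=viewer.capture("top")
for r in finder.landmark_of("wrist","offcut_a")[:3]: print(r["conf"],r["uv"],ray("wrist",r["uv"],0))
im=viewer.capture("scene")
save(np.hstack([cv2.resize(w,(400,300)),cv2.resize(im[110:210,260:393],(400,300),interpolation=2)]),"s13")
E
```

```text
offcut_a 0.76 [359. 289.] rgb [193. 162. 114.] xy [474. 143.] size [69. 55.] ang 55 x 436.0 508.0 y 101.0 176.0
0.71 [342.5, 301.6] [0.47302471 0.14860879 0.        ]
```

View pics/s13.png

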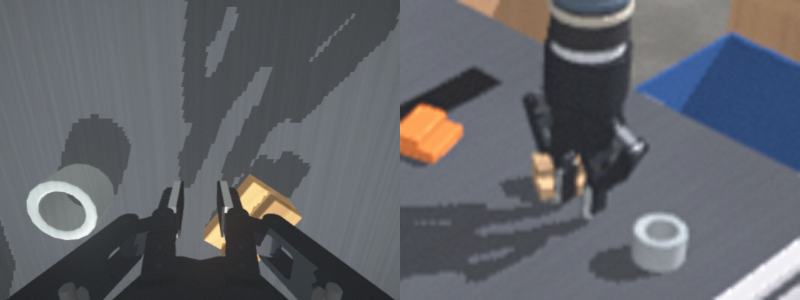

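The last view shows that offcut_a slid off the -x finger. It now sits at about (0.474, 0.145), turned to about 55°, clear of the collar. I'll back off, rise, and go behind it with a push heading of 70°.

Call:
apply_moves --moves '[{"tx": 0.003,"ty": -0.015,"tz": 0,"wx": 0,"wy": 0,"wz": 0},{"tx": 0.003,"ty": -0.015,"tz": 0,"wx": 0,"wy": 0,"wz": 0},{"tx": 0,"ty": 0,"tz": 0.035,"wx": 0,"wy": 0,"wz": 0},{"tx": 0,"ty": 0,"tz": 0.045,"wx": 0,"wy": 0,"wz": 0},{"tx": -0.02,"ty": -0.003,"tz": 0,"wx": 0,"wy": 0,"wz": -6},{"tx": -0.02,"ty": -0.003,"tz": 0,"wx": 0,"wy": 0,"wz": -7},{"tx": -0.026,"ty": -0.003,"tz": 0,"wx": 0,"wy": 0,"wz": -7},{"tx": 0,"ty": 0,"tz": 0,"wx": 0,"wy": 0,"wz": 0},{"tx": 0,"ty": 0,"tz": 0,"wx": 0,"wy": 0,"wz": 0}]' --jaw -0.4 --force 20

```text
clock: 26.1
ee_pos: [0.4514, 0.0812, 0.0758]
eef_rot: [[0.344, 0.001, -0.939], [0.939, -0.0, 0.344], [0.0, -1.0, -0.001]]
force: [0.0, -0.2, 0.9]
finger_gap: 0.298
```

```bash
python3 - <<'E'
from h import *
import h
print(env.sense()["ee_pos"])
h._C["wrist"]=viewer.calibration("wrist")
blobs("wrist");print("s");blobs("scene",("offcut_a","collar"))
E
```

```text
[0.45144471 0.08123474 0.07575663]
offcut_a 0.76 [284. 297.] rgb [209. 172. 120.] xy [471. 145.] size [77. 45.] ang 56 x 445.0 504.0 y 101.0 188.0
offcut_a 0.7 [441. 185.] rgb [240. 136.   2.] xy [330.  95.] size [52. 64.] ang 16 x 297.0 363.0 y 59.0 125.0
s
offcut_a 0.96 [214. 183.] rgb [83. 59. 47.] xy [ 334. -107.] size [96. 99.] ang 6 x 284.0 386.0 y -157.0 -60.0
offcut_a 0.62 [315. 169.] rgb [201. 169. 134.] xy [481. 139.] size [68. 67.] ang 55 x 441.0 521.0 y 95.0 182.0
offcut_a 0.62 [267. 153.] rgb [237. 150.  83.] xy [339.  87.] size [63. 78.] ang 16 x 303.0 380.0 y 48.0 121.0
collar 0.63 [345. 191.] rgb [157. 163. 170.] xy [609. 119.] size [48. 83.] ang 40 x 575.0 642.0 y 81.0 157.0
```

Call:
apply_moves --moves '[{"tx": 0,"ty": 0,"tz": -0.035,"wx": 0,"wy": 0,"wz": 0},{"tx": 0,"ty": 0,"tz": -0.03,"wx": 0,"wy": 0,"wz": 0},{"tx": 0,"ty": 0,"tz": -0.01,"wx": 0,"wy": 0,"wz": 0},{"tx": 0,"ty": 0,"tz": -0.005,"wx": 0,"wy": 0,"wz": 0},{"tx": 0,"ty": 0,"tz": 0,"wx": 0,"wy": 0,"wz": 0}]' --jaw -0.4 --force 20

```text
clock: 26.85
ee_pos: [0.4514, 0.0823, -0.0043]
eef_rot: [[0.343, -0.0, -0.939], [0.939, -0.0, 0.343], [-0.0, -1.0, 0.0]]
force: [-0.2, 0.4, 1.2]
finger_gap: 0.303
```

Call:
apply_moves --moves '[{"tx": 0.0034,"ty": 0.0094,"tz": 0,"wx": 0,"wy": 0,"wz": 0},{"tx": 0.0034,"ty": 0.0094,"tz": 0,"wx": 0,"wy": 0,"wz": 0},{"tx": 0.0034,"ty": 0.0094,"tz": 0,"wx": 0,"wy": 0,"wz": 0},{"tx": 0.0034,"ty": 0.0094,"tz": 0,"wx": 0,"wy": 0,"wz": 0},{"tx": 0.0034,"ty": 0.0094,"tz": 0,"wx": 0,"wy": 0,"wz": 0},{"tx": 0.0034,"ty": 0.0094,"tz": 0,"wx": 0,"wy": 0,"wz": 0},{"tx": 0.0034,"ty": 0.0094,"tz": 0,"wx": 0,"wy": 0,"wz": 0},{"tx": 0.0034,"ty": 0.0094,"tz": 0,"wx": 0,"wy": 0,"wz": 0}]' --jaw -0.4 --force 20

```text
clock: 27.65
ee_pos: [0.4785, 0.1583, -0.0045]
eef_rot: [[0.343, -0.0, -0.939], [0.939, -0.0, 0.343], [-0.0, -1.0, 0.0]]
force: [0.3, 0.3, 0.1]
finger_gap: 0.3
```

```bash
python3 - <<'E'
from h import *
import h
h._C["wrist"]=viewer.calibration("wrist")
blobs("wrist");print("s");blobs("scene",("offcut_a",))
E
```

```text
offcut_a 0.66 [279. 323.] rgb [203. 167. 116.] xy [483. 182.] size [61. 39.] ang 58 x 467.0 514.0 y 147.0 211.0
offcut_a 0.66 [524.  57.] rgb [244. 137.   2.] xy [348.  99.] size [31. 54.] ang 16 x 337.0 369.0 y 73.0 127.0
s
offcut_a 0.83 [217. 182.] rgb [83. 58. 46.] xy [ 337. -108.] size [93. 97.] ang 6 x 288.0 386.0 y -156.0 -61.0
offcut_a 0.79 [268. 151.] rgb [240. 152.  83.] xy [338.  90.] size [63. 81.] ang 16 x 299.0 376.0 y 51.0 125.0
offcut_a 0.75 [335. 166.] rgb [195. 164. 131.] xy [509. 191.] size [48. 73.] ang 41 x 485.0 547.0 y 150.0 234.0
```

Call:
apply_moves --moves '[{"tx": 0.003,"ty": 0.0095,"tz": 0,"wx": 0,"wy": 0,"wz": 0},{"tx": 0.003,"ty": 0.0095,"tz": 0,"wx": 0,"wy": 0,"wz": 0},{"tx": 0.003,"ty": 0.0095,"tz": 0,"wx": 0,"wy": 0,"wz": 0},{"tx": 0.003,"ty": 0.0095,"tz": 0,"wx": 0,"wy": 0,"wz": 0},{"tx": 0.003,"ty": 0.0095,"tz": 0,"wx": 0,"wy": 0,"wz": 0},{"tx": 0.003,"ty": 0.0095,"tz": 0,"wx": 0,"wy": 0,"wz": 0},{"tx": 0.003,"ty": 0.0095,"tz": 0,"wx": 0,"wy": 0,"wz": 0}]' --jaw -0.4 --force 20

```text
clock: 28.55
ee_pos: [0.4996, 0.2249, -0.0044]
eef_rot: [[0.343, 0.0, -0.939], [0.939, -0.0, 0.343], [0.0, -1.0, -0.0]]
force: [0.1, -0.8, -0.1]
finger_gap: 0.298
```

```bash
python3 - <<'E'
from h import *
import h
h._C["wrist"]=viewer.calibration("wrist")
blobs("wrist");print("s");blobs("scene",("offcut_a",))
E
```

```text
offcut_a 0.86 [279. 322.] rgb [202. 165. 115.] xy [504. 249.] size [62. 40.] ang 58 x 488.0 535.0 y 214.0 278.0
s
offcut_a 0.87 [217. 181.] rgb [79. 55. 44.] xy [ 335. -109.] size [94. 97.] ang 4 x 286.0 385.0 y -158.0 -62.0
offcut_a 0.7 [267. 155.] rgb [234. 149.  83.] xy [339.  86.] size [63. 82.] ang 16 x 301.0 380.0 y 46.0 123.0
offcut_a 0.52 [354. 161.] rgb [191. 160. 129.] xy [530. 258.] size [46. 80.] ang 39 x 507.0 570.0 y 216.0 300.0
```

The offcut moves steadily with the fingers. I'll take it over the edge now.

Call:
apply_moves --moves '[{"tx": 0.003,"ty": 0.0095,"tz": 0,"wx": 0,"wy": 0,"wz": 0},{"tx": 0.003,"ty": 0.0095,"tz": 0,"wx": 0,"wy": 0,"wz": 0},{"tx": 0.003,"ty": 0.0095,"tz": 0,"wx": 0,"wy": 0,"wz": 0},{"tx": 0.003,"ty": 0.0095,"tz": 0,"wx": 0,"wy": 0,"wz": 0},{"tx": 0.003,"ty": 0.0095,"tz": 0,"wx": 0,"wy": 0,"wz": 0},{"tx": 0.003,"ty": 0.0095,"tz": 0,"wx": 0,"wy": 0,"wz": 0},{"tx": 0.003,"ty": 0.0095,"tz": 0,"wx": 0,"wy": 0,"wz": 0},{"tx": 0.003,"ty": 0.0095,"tz": 0,"wx": 0,"wy": 0,"wz": 0},{"tx": 0.003,"ty": 0.0095,"tz": 0,"wx": 0,"wy": 0,"wz": 0},{"tx": 0.003,"ty": 0.0095,"tz": 0,"wx": 0,"wy": 0,"wz": 0},{"tx": 0.003,"ty": 0.0095,"tz": 0,"wx": 0,"wy": 0,"wz": 0},{"tx": 0.003,"ty": 0.0095,"tz": 0,"wx": 0,"wy": 0,"wz": 0},{"tx": 0.003,"ty": 0.0095,"tz": 0,"wx": 0,"wy": 0,"wz": 0},{"tx": 0,"ty": 0,"tz": 0,"wx": 0,"wy": 0,"wz": 0},{"tx": 0,"ty": 0,"tz": 0.04,"wx": 0,"wy": 0,"wz": 0},{"tx": 0,"ty": 0,"tz": 0.045,"wx": 0,"wy": 0,"wz": 0},{"tx": 0,"ty": 0,"tz": 0.045,"wx": 0,"wy": 0,"wz": 0},{"tx": 0,"ty": 0,"tz": 0.045,"wx": 0,"wy": 0,"wz": 0}]' --jaw -0.4 --force 20

```text
clock: 30.55
ee_pos: [0.5379, 0.347, 0.1722]
eef_rot: [[0.344, -0.0, -0.939], [0.939, -0.0, 0.344], [-0.001, -1.0, 0.0]]
force: [0.8, 0.8, -0.1]
finger_gap: 0.303
```

```bash
python3 - <<'E'
from h import *
import h
h._C["wrist"]=viewer.calibration("wrist")
blobs("wrist",z=-.145);print("s");blobs("scene",("offcut_a","collar"))
E
```

```text
offcut_a 0.92 [309. 175.] rgb [137.  96.  63.] xy [519. 382.] size [71. 40.] ang 14 x 482.0 554.0 y 356.0 408.0
offcut_a 0.85 [286. 174.] rgb [160. 128.  93.] xy [540. 364.] size [47. 67.] ang 35 x 504.0 576.0 y 348.0 398.0
offcut_a 0.49 [323. 219.] rgb [ 44.  74. 117.] xy [535. 464.] size [246. 369.] ang 90 x 350.0 719.0 y 341.0 587.0
s
offcut_a 0.82 [215. 182.] rgb [79. 56. 44.] xy [ 337. -107.] size [94. 97.] ang 6 x 286.0 385.0 y -156.0 -60.0
offcut_a 0.7 [267. 154.] rgb [236. 150.  82.] xy [340.  86.] size [60. 80.] ang 16 x 303.0 378.0 y 46.0 121.0
collar 0.63 [345. 192.] rgb [158. 165. 171.] xy [609. 117.] size [45. 78.] ang 40 x 577.0 642.0 y 84.0 154.0
```

Call:
apply_moves --moves '[{"tx": 0,"ty": 0.02,"tz": 0.04,"wx": 0,"wy": 0,"wz": 0},{"tx": 0,"ty": 0.02,"tz": 0.04,"wx": 0,"wy": 0,"wz": 0},{"tx": 0,"ty": 0.02,"tz": 0,"wx": 0,"wy": 0,"wz": 0},{"tx": 0,"ty": 0,"tz": 0,"wx": 0,"wy": 0,"wz": 0},{"tx": 0,"ty": 0,"tz": 0,"wx": 0,"wy": 0,"wz": 0}]' --jaw -0.4 --force 20

```text
clock: 31.3
ee_pos: [0.5375, 0.407, 0.2475]
eef_rot: [[0.343, -0.004, -0.939], [0.939, -0.003, 0.343], [-0.005, -1.0, 0.003]]
force: [-0.8, -0.6, -0.1]
finger_gap: 0.3
```

```bash
python3 - <<'E'
from h import *
import h
h._C["wrist"]=viewer.calibration("wrist")
w=blobs("wrist",z=-.145)
save(w,"w14")
hsv=cv2.cvtColor(w,cv2.COLOR_RGB2HSV)
m=((hsv[...,0]<22)&(hsv[...,1]>60)&(hsv[...,2]>30)).astype(np.uint8)
n,l,st,c=cv2.connectedComponentsWithStats(m)
for i in range(1,n):
    if st[i,4]>60: print(st[i],w[l==i].mean(0).round(),ray("wrist",c[i],-.145).round(3))
E
```

```text
offcut_a 0.83 [271. 136.] rgb [143. 114.  84.] xy [539. 361.] size [47. 69.] ang 40 x 504.0 576.0 y 326.0 392.0
offcut_a 0.81 [293. 113.] rgb [86. 60. 49.] xy [486. 339.] size [61. 24.] ang 2 x 456.0 517.0 y 326.0 351.0
offcut_a 0.63 [291. 141.] rgb [123.  87.  60.] xy [519. 382.] size [74. 39.] ang 15 x 480.0 556.0 y 357.0 409.0
[276 103  33  21 377] [90. 60. 45.] [ 0.487  0.337 -0.145]
[ 248  119   58   44 1335] [138. 105.  74.] [ 0.53   0.369 -0.145]
[  167   209   393   211 28631] [138. 106.  72.] [ 0.43   0.79  -0.145]
[393 345  17  18 111] [142. 108.  76.] [ 0.423  0.939 -0.145]
[359 356  15  21 152] [133. 107.  77.] [ 0.516  0.953 -0.145]
```

```bash
python3 - <<'E'
from h import *
import h
h._C["wrist"]=viewer.calibration("wrist")
print("wrist b at z=0 / -.145:",ray("wrist",(293,113),0).round(3),ray("wrist",(293,113),-.145).round(3))
t=blobs("top",("offcut_a","collar","spanner"),z=-.145)
print("scene");blobs("scene",("offcut_a","collar","collar_small","spanner"),z=.02)
E
```

```text
wrist b at z=0 / -.145: [0.493 0.335 0.   ] [ 0.487  0.338 -0.145]
offcut_a 0.68 [305. 271.] rgb [88. 64. 53.] xy [ 337. -112.] size [74. 89.] ang 6 x 297.0 376.0 y -159.0 -67.0
offcut_a 0.56 [221. 284.] rgb [233. 141.  73.] xy [335. 121.] size [56. 66.] ang 17 x 301.0 369.0 y 85.0 155.0
collar 0.82 [202. 171.] rgb [142. 146. 146.] xy [660. 152.] size [63. 55.] ang 15 x 628.0 692.0 y 122.0 180.0
spanner 0.57 [364. 200.] rgb [174. 180. 179.] xy [ 533. -321.] size [229.  43.] ang 58 x 466.0 607.0 y -421.0 -215.0
scene
offcut_a 0.86 [269. 154.] rgb [232. 147.  83.] xy [340.  87.] size [65. 81.] ang 16 x 301.0 380.0 y 48.0 123.0
offcut_a 0.79 [215. 181.] rgb [89. 62. 49.] xy [ 336. -108.] size [91. 95.] ang 5 x 288.0 384.0 y -156.0 -62.0
collar 0.86 [344. 192.] rgb [156. 163. 169.] xy [608. 117.] size [45. 80.] ang 35 x 576.0 641.0 y 81.0 154.0
collar_small 0.74 [ 87. 270.] rgb [209. 177. 110.] xy [ 394. -511.] size [41. 58.] ang 80 x 365.0 423.0 y -533.0 -489.0
spanner 0.59 [203. 250.] rgb [184. 192. 199.] xy [ 518. -293.] size [191.  41.] ang 59 x 458.0 583.0 y -376.0 -203.0
```

```bash
python3 -c "
from h import *
print(env.finish_job(), env.sense()['clock'])"
```

```text
the job is handed in; nothing more can be done
the job is handed in; nothing more can be done
```

All three offcuts are in the blue scrap box, and the job was handed in at about 32 s of the 70 s allowed. They were slid there one at a time in the order c, b, a, with the fingers held part open, and never gripped or lifted.

**Last checks**
- **In the box:** the wrist camera saw three offcuts there, at about (0.54, 0.36), (0.52, 0.38) and (0.49, 0.34). Offcut_b is partly hidden by the box's wall. Its apparent size fits the box floor, and the scene camera saw nothing left at the table edge.
- **Left alone:** the collar, the orange block and the larger dark brown block measured the same as at the start. The spanner agrees within detector noise in the top view. The small brass collar was detected in place; the insert ring was not measured again separately, but the arm never went near either.
- **Forces:** readings at the end of each move stayed near 1 N.

**What went wrong or disagreed**
- **Fingertip height:** the tips stood higher than the stated 19 mm offset suggested. The first sweep passed over offcut_c without moving it, and offcut_b was first pushed on its ridge, so I lowered the tool each time.
- **Offcut_a:** it slid off one finger during the turn past the collar, so I went behind it again and finished the push.
- **Final views:** the top camera did not detect the offcuts in the box at the end. The last wrist picture could not be viewed because the picture limit was reached, so that check is from the numbers only.

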